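# Make up the order tray: dispense capsules, set out dropper bottles, magnifier over it

### The job

Make up the order tray for checking: stand the handled cup in the nest under the hopper and slide the shutter fully open so that all the capsules drop into the cup, then close the shutter fully. Stand the filled cup upright in the wide compartment of the tray and every dropper bottle upright in its narrow compartment, keeping the bottles from tipping over and all the capsules in the cup, and swing the magnifier until its lens is over the middle of the tray. Leave the other cartons and jars on the bench alone.

Things in the scene. Friction and masses are not known exactly. Their poses are not given: they have to be found in the camera images.
- outlet (a point): Centre of the hopper's square outlet (60 x 60 mm), at the underside of the shutter, 108 mm above the work surface (102 mm above the base plate). Right below lies the cup's nest on the plate: 112 x 112 mm inside, grey walls 30 mm high left, right and behind, and a front lip 5 mm high, 5 mm thick; blue disc in its middle. Axes as hopper.
- hopper: Fixed dispensing hopper: clear open-topped box (68 x 68 mm, up to 210 mm; white flared rim to 242 mm, 50 mm each side) over a base plate 6 mm thick, 125 mm wide, from 80 mm in front of the outlet to 120 mm behind. Origin on the work surface below the outlet. x points back to its column (85 mm behind), away from the open front where the cup goes in; the shutter opens to +y.
- shutter (a joint): The steel slide shutter under the hopper, in m: 0 closed, 0.078 fully open. It slides level along the hopper's +y, takes about 3 N (up to about 15 N at first, with the capsules lying on it), and stays where it is left.
- shutter_grip (a point): Grip point of the shutter's orange upright tab, 7 mm above the tab's middle. The tab is 12 mm thick along the slide direction (hopper y), 36 mm wide and 50 mm tall (113 to 163 mm above the work surface; this point is at 145 mm). It stands 115 mm to the +y side of the outlet's centre when closed and travels 78 mm further out.
- cup_mid (a point): Centre, half-way up, of the aluminium cup: 80 mm tall, 104 mm across the rim, 92 mm across the foot, wall 4 mm, loose, about 0.22 kg. z is up; its handle sticks out along its -x.
- cup_handle (a point): Grip point of the cup's straight black bar handle, 115 mm from the cup's axis along the cup's -x and 62 mm above its foot. The bar is 14 mm wide, 14 mm high and runs level from the cup out to 163 mm from its axis.
- tray: Blue order tray, fixed, 260 x 250 mm (its x, y) outside, wall 5 mm thick and 22 mm high, floor 5 mm thick. A divider (5 mm thick, as high as the wall) along its x, centred at y = -25 mm, parts the wide cup compartment (+y side, 142 mm) from the narrow bottle compartment (-y side, 93 mm). Origin: centre of its underside, on the work surface.
- magnifier (a joint): Swing of the magnifier's boom about its fixed white post, in rad: 0 with the boom pointing along the lamp's -x (to the robot), growing as the lens swings towards +y (clockwise from above). Range -0.6 to 1.7. Stiff (about 0.6 N m, so 2 N at the knob); it stays where it is left.
- lens (a point): Centre of the round magnifier lens (112 mm across, 260 to 276 mm above the work surface), 230 mm from the hinge axis on the boom. Its -x axis points outward along the boom.
- lens_knob (a point): Grip point on the upright orange knob at the lens's outer edge, 295 mm from the hinge axis, on the line from hinge to lens; a cylinder of 20 mm diameter, reaching 314 mm above the work surface (38 mm above the lens frame); this point at 300 mm.
- bottle0_mid (a point): Centre, half-way up, of a tall amber dropper bottle with black cap and rubber bulb: 160 mm tall; round body of 48 mm diameter up to 118 mm, cap 28 mm diameter from there to 138 mm, bulb 20 mm above. About 0.2 kg, top-heavy (it tips at about 14 degrees); grip it high on the body or by the cap. May be absent.
- bottle1_mid (a point): Centre, half-way up, of a tall amber dropper bottle with black cap and rubber bulb: 160 mm tall; round body of 48 mm diameter up to 118 mm, cap 28 mm diameter from there to 138 mm, bulb 20 mm above. About 0.2 kg, top-heavy (it tips at about 14 degrees); grip it high on the body or by the cap. May be absent.
- bottle2_mid (a point): Centre, half-way up, of a tall amber dropper bottle with black cap and rubber bulb: 160 mm tall; round body of 48 mm diameter up to 118 mm, cap 28 mm diameter from there to 138 mm, bulb 20 mm above. About 0.2 kg, top-heavy (it tips at about 14 degrees); grip it high on the body or by the cap. May be absent.
- capsule0_mid (a point): Centre of a large red and yellow bolus capsule, 24 mm diameter, 54 mm long (its x), 25 g, lying in the hopper at the start. May be absent.
- capsule1_mid (a point): Centre of a large red and yellow bolus capsule, 24 mm diameter, 54 mm long (its x), 25 g, lying in the hopper at the start. May be absent.
- capsule2_mid (a point): Centre of a large red and yellow bolus capsule, 24 mm diameter, 54 mm long (its x), 25 g, lying in the hopper at the start. May be absent.
- capsule3_mid (a point): Centre of a large red and yellow bolus capsule, 24 mm diameter, 54 mm long (its x), 25 g, lying in the hopper at the start. May be absent.
- capsule4_mid (a point): Centre of a large red and yellow bolus capsule, 24 mm diameter, 54 mm long (its x), 25 g, lying in the hopper at the start. May be absent.
- capsule5_mid (a point): Centre of a large red and yellow bolus capsule, 24 mm diameter, 54 mm long (its x), 25 g, lying in the hopper at the start. May be absent.
- carton_a: Bystander: white carton with a green band, 60 x 120 x 35 mm, loose; origin at its underside.
- carton_b: Bystander: white carton with a blue band, 60 x 120 x 35 mm, loose; origin at its underside.
- ointment_jar: Bystander: open white ceramic pot, 60 mm across, 50 mm tall, loose; origin at its underside.
- stock_jar: Bystander: white jar with a blue cap, 64 mm across, 80 mm tall, loose; origin at its underside.

How it is judged:
On the way, in this order (a step that is already met when the one before it is completed fails the run):
1. the cup stands under the hopper's outlet while the shutter is closed (horizontal distance between cup_mid and outlet below 0.015 m and angle between cup_mid's own z axis and vertical below 0.1 rad and height (world z) of cup_mid below 0.06 m and value of joint shutter below 0.01 m), for 0.2 s.
2. the shutter is slid open above the cup (value of joint shutter above 0.066 m and horizontal distance between cup_mid and outlet below 0.025 m), for 0.2 s.
3. the hopper is empty and the shutter closed again (value of joint shutter below 0.006 m and height (world z) of each of capsule0_mid, capsule1_mid, capsule2_mid, capsule3_mid, capsule4_mid, capsule5_mid below 0.1 m), for 0.2 s.
At the end, for the whole second after the job is handed in: Cup upright on the floor of the wide compartment (axis within 95 mm of the tray's centre in x), bottles present upright on the floor of the narrow one (all within 0.1 rad); every capsule present in the cup; shutter within 6 mm of closed; lens centre within 50 mm of the tray's centre, from above (x of bottle0_mid in the frame of tray between -0.115 and 0.115 m and y of bottle0_mid in the frame of tray between -0.12 and -0.03 m and z of bottle0_mid in the frame of tray between 0.075 and 0.095 m and angle between each of bottle0_mid, bottle1_mid, bottle2_mid, cup_mid's own z axis and vertical below 0.1 rad and x of bottle1_mid in the frame of tray between -0.115 and 0.115 m and y of bottle1_mid in the frame of tray between -0.12 and -0.03 m and z of bottle1_mid in the frame of tray between 0.075 and 0.095 m and x of bottle2_mid in the frame of tray between -0.115 and 0.115 m and y of bottle2_mid in the frame of tray between -0.12 and -0.03 m and z of bottle2_mid in the frame of tray between 0.075 and 0.095 m and x of cup_mid in the frame of tray between -0.095 and 0.095 m and y of cup_mid in the frame of tray between 0.02 and 0.1 m and z of cup_mid in the frame of tray between 0.035 and 0.055 m and z of capsule0_mid in the frame of cup_mid between -0.04 and 0.04 m and horizontal distance between each of capsule0_mid, capsule1_mid, capsule2_mid, capsule3_mid, capsule4_mid, capsule5_mid and cup_mid below 0.047 m and z of capsule1_mid in the frame of cup_mid between -0.04 and 0.04 m and z of capsule2_mid in the frame of cup_mid between -0.04 and 0.04 m and z of capsule3_mid in the frame of cup_mid between -0.04 and 0.04 m and z of capsule4_mid in the frame of cup_mid between -0.04 and 0.04 m and z of capsule5_mid in the frame of cup_mid between -0.04 and 0.04 m and value of joint shutter below 0.006 m and horizontal distance between lens and tray below 0.05 m); the robot touches nothing.
It fails at once if a dropper bottle is tipped over (angle between any of bottle0_mid, bottle1_mid, bottle2_mid's own z axis and vertical above 0.8 rad).
It fails at once if a bystander (carton or jar) is pushed away or knocked over (distance of any of carton_a, carton_b, ointment_jar, stock_jar from where it was at the start of the episode above 0.03 m).
Of capsule4, capsule5 only 1 to 2 are there at a start; the rules pass over those that are not, and their reading is None.
Of bottle0, bottle1, bottle2 only 1 to 3 are there at a start; the rules pass over those that are not, and their reading is None.
At some moment in a run one of cup may be knocked a few centimetres aside while the robot is not near it.
It also fails if it takes over 210 s, if anything falls off the work surface, if the arm or the gripper's body presses on something with over 40 N, if the wrist force passes 120 N, or if a joint passes its speed limit or range.

### The arm

A 6-joint arm with a two-finger parallel gripper is mounted at the origin on the work surface. World frame = base frame: x ahead of the robot, y to its left, z up, the work surface at z = 0. Lengths are in m, angles in rad, forces in N, time in s.
With the tool pointing down it reaches from about 0.35 to 0.975 m from the base axis. Payload 4.9 kg.
Tool frame: the origin (TCP) lies at the very end of the fingers, on their centre line; the grasp point (between the pads) lies 19 mm behind it; x points along the fingers, y is the direction in which the jaws open and shut, and the axes are right-handed (so a half turn about x gives the same grasp; the last joint's range is limited). The gripper opens to 85 mm and grips with 20 to 120 N. Pads are 22 mm wide; open, the fingers measure 114 mm over their backs; the gripper's body (76 mm by 85 mm) begins 54 mm behind the grasp point. The pads swing forward as they close: fully open they stand 13 mm farther back than shut.
Start: joints at [-1.325, 0.053, 1.613, -0, 1.476, -0.119], TCP at [0.223, -0.584, 0.231] pointing down, gripper open.
Joint ranges: [-3.01, 3.01], [-1.01, 2.22], [0.06, 2.58], [-1.02, 4.17], [0.09, 2.62], [-3.14, 3.14]. Speed limits (rad/s): [2.57, 2.57, 3.14, 3.14, 3.14, 3.14].

### API

Orientations are given as a rotation vector (axis times angle).
In Python, from station import ctrl, get_image, calibration, finish_job, search_frame, cut_out, mark_of gives the robot as it stands. The module is installed in compiled form; this text tells all that it offers.
- The arm moves only by the tool arm_command, never from a script. Its argument "plan" is a list that holds one entry, the list of rows, each a list of 7 numbers: the shift along the tool's x, y, z in m, then the turn, a rotation vector about the tool's x, y, z in degrees, then the finger opening in m, from 0 to 0.0854. A call has 1 to 20 rows; each row shifts and turns the pose as measured when the row begins, along the tool's axes as they then stand; what a row does not reach is not made up. A row lasts 1/12 s, in which the tool goes at most 41.7 mm and 7.16 degrees, less where a joint would pass 70% of its speed; a pose out of reach is approached as far as the arm can. A call with a gripper value outside its range is refused whole. The fingers move at their own pace and stop on an object; "squeeze" is the grip in N (left out, the last holds). Time passes only in rows, so rows that do not move let the fingers close. It gives the time, the measured TCP pose, the force and the opening at its end, in the units of the state.
- ctrl.get_obs(): the state, without advancing time (a new reading comes with each control period).
- get_image(name): name is "scene" or "side" or "wrist"; returns the picture (384x512x3 uint8, red, green, blue); there is no depth.
- calibration(name): a dict with "fx", "fy", "cx", "cy" (pixels), "k1" (the pictures are not rectified: a ray, as slopes to the right and down, at radius r is drawn at 1 + k1 r^2 times it, then the intrinsics apply), "cam_to_world" (4x4, takes a point from camera to world coordinates); the wrist camera has in their place "hand_eye" (4x4, takes a point from camera to tool coordinates, whose origin is the TCP and whose axes are the tool frame's). Camera axes: x right, y down, z forward; pixel columns grow to the right and rows downward; lengths in m; the calibration is good to about 2 mm. A picture is of the moment at which its call begins: read the wrist's pose just before it. calibration takes no time and is no camera call.
- finish_job(): hands the job in, once; it reports no verdict.
Trained networks look in the newest picture that a camera, given by its name, has taken for a name from the list of things; names that differ only in an ending like _2 or _b are one class to them, and where a whole thing is asked for, a point or a joint stands for the part that bears it (a point fixed in the world has none). Each returns a list of dicts, best first, with "conf" (0 to 1); they miss things now and then, are a little off and sometimes report something else, mostly with a low value. They report only what shows in the picture. A call takes as long as a camera call.
- search_frame(camera, thing): "at" ([x, y, z] in m, in the coordinates of the camera as it stood for that picture, good to about 4 mm: the middle of the surface that is visible of it).
- cut_out(camera, thing): "mask" (384x512 bool, what is visible of it).
- mark_of(camera, thing): "at" ([x, y, z] in m, in the coordinates of the camera as it stood for that picture, good to about 4 mm: a listed point, or the origin of a listed thing).
The state is a dict: "t": time; "q": joint angles; "dq": joint speeds; "effort": joint torques, N m; "tool_pos": TCP position; "tool_rot": TCP orientation; "contact_force": force on the tool from outside, world axes, zero at the start; "wrist_torque": the same for the moment, N m; "opening": finger opening in m.
Only numpy, scipy, OpenCV 4.12 (cv2) and the standard library are available. Lean on these libraries where they do the work, as an engineer would, in place of code of your own. Each camera call takes 0.05 s, during which the arm holds its last target. There are 200 camera calls.

## Working session

There is one attempt and no reset: what is moved stays moved. The work goes in short steps, Python scripts to look and compute and a tool call to move; the robot and the scene stay as the last step left them, time stands still between calls to the robot, and variables do not carry over. Pictures are saved under pics/ and viewed, about 12 in all and at most 16, crops included, and the job is handed in when it is done.

Besides the shell and the picture viewer there is one more tool, called after "Request:" as name(argument=value, ...), one argument or row to a line, values as JSON. arm_command: Moves the arm, as the interface text tells. Its arguments: {"type":"object","properties":{"plan":{"type":"array","items":{"type":"array","items":{"type":"array","items":{"type":"number"}}}},"squeeze":{"type":"number"}},"required":["plan"]}

```bash
mkdir -p pics; cat > h.py <<'E'
import numpy as np, cv2
from scipy.spatial.transform import Rotation as R
from station import ctrl,get_image,calibration,search_frame,cut_out,mark_of
def pose():
    o=ctrl.get_obs(); T=np.eye(4); T[:3,:3]=R.from_rotvec(o["tool_rot"]).as_matrix(); T[:3,3]=o["tool_pos"]; return T
def c2w(cam):
    c=calibration(cam)
    return np.array(c["cam_to_world"]) if "cam_to_world" in c else pose()@np.array(c["hand_eye"])
def pic(cam,name=None):
    im=get_image(cam)
    if name: cv2.imwrite(f"pics/{name}.png",im[:,:,::-1])
    return im
def find(cam,thing,fn=mark_of,M=None):
    M=c2w(cam) if M is None else M
    return [(np.round((M@np.r_[d["at"],1])[:3],4).tolist(),round(d["conf"],2)) for d in fn(cam,thing)]
def st():
    o=ctrl.get_obs(); T=pose()
    print("t",round(o["t"],2),"tcp",np.round(o["tool_pos"],4),"x",np.round(T[:3,0],3),"y",np.round(T[:3,1],3),"F",np.round(o["contact_force"],1),"op",round(o["opening"],4),"q",np.round(o["q"],3))
E
python3 - <<'E'
from h import *
a=pic("scene"); b=pic("side")
cv2.imwrite("pics/a.png",np.vstack([a,b])[:,:,::-1])
for cam in("scene","side"):
    M=c2w(cam); print(cam,np.round(M[:3,3],2))
    for n in "outlet hopper shutter_grip cup_mid cup_handle tray lens lens_knob bottle0_mid carton_a ointment_jar stock_jar".split():
        print(n,find(cam,n,M=M))
st()
E
```

```text
scene [ 1.27 -0.06  1.08]
outlet [([0.5002, 0.2724, 0.1074], 0.77), ([0.5029, 0.3836, 0.1437], 0.6), ([0.6628, 0.3959, -0.0044], 0.49)]
hopper [([0.5042, 0.2661, -0.0042], 0.63)]
shutter_grip [([0.5054, 0.3862, 0.1437], 0.66), ([0.7025, 0.1121, -0.0018], 0.31), ([0.4574, 0.0744, 0.0535], 0.19)]
cup_mid [([0.5752, 0.0769, 0.0396], 0.64)]
cup_handle [([0.4576, 0.0771, 0.0584], 0.74)]
tray [([0.484, -0.3616, -0.0033], 0.83)]
lens [([0.6829, -0.1038, 0.269], 0.91)]
lens_knob [([0.6709, -0.036, 0.2978], 0.68)]
bottle0_mid []
carton_a [([0.6633, 0.3944, -0.0027], 0.87), ([0.7036, 0.1114, 0.001], 0.69), ([0.7074, 0.2526, -0.0049], 0.38)]
ointment_jar [([0.3979, 0.3724, -0.0047], 0.37)]
stock_jar [([0.7071, 0.2541, -0.0026], 0.97)]
side [0.34 0.63 0.9 ]
outlet [([0.5049, 0.273, 0.1099], 0.62)]
hopper []
shutter_grip [([0.5001, 0.3845, 0.1425], 0.9), ([0.4268, -0.0693, 0.0816], 0.27)]
cup_mid [([0.5742, 0.082, 0.043], 0.88), ([0.5089, 0.2831, 0.1741], 0.73)]
cup_handle [([0.4619, 0.0855, 0.0615], 0.55)]
tray [([0.488, -0.353, -0.0004], 0.94), ([0.5055, 0.2695, 0.11], 0.35), ([0.5092, 0.2859, 0.1715], 0.17)]
lens [([0.6824, -0.0981, 0.2676], 0.72), ([0.5173, 0.2728, 0.1485], 0.39)]
lens_knob [([0.669, -0.0337, 0.3032], 0.74)]
bottle0_mid [([0.5057, 0.2681, 0.1127], 0.37)]
carton_a [([0.7054, 0.1139, 0.0008], 0.78), ([0.6624, 0.3996, -0.0024], 0.75)]
ointment_jar [([0.401, 0.3699, 0.0024], 0.68), ([0.7043, 0.1138, 0.0017], 0.15)]
stock_jar [([0.7125, 0.2605, -0.0022], 0.96), ([0.498, 0.3808, 0.1425], 0.5)]
t 1.3 tcp [ 0.223  -0.5838  0.2313] x [ 0.  0. -1.] y [ 0.357 -0.934 -0.   ] F [ 0.2 -0.3 -0.6] op 0.0853 q [-1.325  0.053  1.613  0.     1.476 -0.119]
```

```bash
python3 -c "
import cv2
a=cv2.imread('pics/a.png');cv2.imwrite('pics/a1.png',a[:384]);cv2.imwrite('pics/a2.png',a[384:])"
```

```text
(no output)
```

View pics/a1.png

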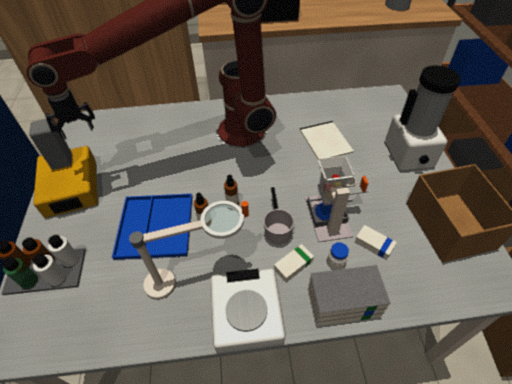

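View pics/a2.png

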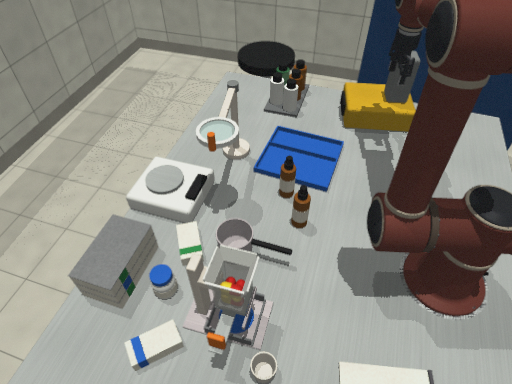

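Two bottles show (scene at about (231,188) and (200,203), beside the tray). The cup is at (278,225) with its handle toward the robot. The hopper stands at (340,200) with its tab on +y, and the magnifier post is at (158,283). Next I'll measure the tray yaw, the bottles and the hinge.

```bash
cat >> h.py <<'E'
def toplane(cam,uv,z,M=None):
    c=calibration(cam); M=c2w(cam) if M is None else M
    K=np.array([[c["fx"],0,c["cx"]],[0,c["fy"],c["cy"]],[0,0,1.]])
    p=cv2.undistortPoints(np.float64(uv).reshape(-1,1,2),K,np.array([c["k1"],0,0,0.]))[:,0]
    d=np.c_[p,np.ones(len(p))]@M[:3,:3].T; s=(z-M[2,3])/d[:,2]
    return (M[:3,3]+d*s[:,None])[:,:2]
E
python3 - <<'E'
from h import *
for cam in("scene","side"):
    im=pic(cam); M=c2w(cam)
    for n in "bottle0_mid magnifier".split():
        for f in (mark_of,search_frame): print(cam,n,f.__name__,find(cam,n,f,M))
    for d in cut_out(cam,"tray")[:1]:
        m=d["mask"].astype(np.uint8); c=max(cv2.findContours(m,0,1)[0],key=cv2.contourArea)
        p=toplane(cam,c[:,0],0.015,M); print("tray",d["conf"],m.sum(),cv2.minAreaRect(np.float32(p*1000)))
a=pic("scene"); cv2.imwrite("pics/b.png",cv2.resize(a[150:310,100:270],None,fx=3.5,fy=3.5,interpolation=2)[:,:,::-1])
E
```

```text
scene bottle0_mid call []
scene bottle0_mid call []Traceback (most recent call last):
  File "<stdin>", line 5, in <module>
  File "h.py", line 15, in find
    return [(np.round((M@np.r_[d["at"],1])[:3],4).tolist(),round(d["conf"],2)) for d in fn(cam,thing)]
                                                                                        ~~^^^^^^^^^^^
ValueError: it knows: bottle0_mid, bottle1_mid, bottle2_mid, capsule0_mid, capsule1_mid, capsule2_mid, capsule3_mid, capsule4_mid, capsule5_mid, carton, cup_handle, cup_mid, hopper, lens, lens_knob, ointment_jar,
```

```bash
python3 - <<'E'
from h import *
for cam in("scene","side"):
    im=pic(cam); M=c2w(cam)
    for n in "bottle0_mid bottle1_mid bottle2_mid".split():
        print(cam,n,find(cam,n,M=M))
    print("sf",find(cam,"bottle0_mid",search_frame,M))
    for d in cut_out(cam,"tray")[:1]:
        m=d["mask"].astype(np.uint8); c=max(cv2.findContours(m,0,1)[0],key=cv2.contourArea)
        p=toplane(cam,c[:,0],0.015,M); print("tray",d["conf"],m.sum(),cv2.minAreaRect(np.float32(p*1000)))
    if cam=="scene": cv2.imwrite("pics/b.png",cv2.resize(im[150:310,100:270],None,fx=3.5,fy=3.5,interpolation=2)[:,:,::-1])
print(calibration("wrist"))
E
```

```text
scene bottle0_mid []
scene bottle1_mid [([0.4896, -0.1785, 0.0762], 0.76)]
scene bottle2_mid [([0.4213, -0.0788, 0.078], 0.9), ([0.5729, 0.0772, 0.0371], 0.72)]
sf []
tray 0.56 3953 ((485.9298400878906, -356.258056640625), (263.46368408203125, 282.3533020019531), 86.0549545288086)
side bottle0_mid [([0.5035, 0.2716, 0.1118], 0.54)]
side bottle1_mid [([0.4913, -0.1795, 0.082], 0.81)]
side bottle2_mid [([0.4255, -0.068, 0.0806], 0.71), ([0.6617, 0.4, -0.0003], 0.39)]
sf [([0.5123, 0.2863, 0.1194], 0.73), ([0.5092, 0.2822, 0.1852], 0.4), ([0.6878, -0.1069, 0.2742], 0.28)]
tray 0.75 842 ((523.8939819335938, 319.89154052734375), (79.31830596923828, 112.38619995117188), 1.5414141416549683)
{'fx': 304.88782428906444, 'fy': 304.88782428906444, 'cx': 252.8130916054402, 'cy': 192.83864959872258, 'k1': -0.07871456368723062, 'hand_eye': array([[-5.07768083e-04, -3.11411382e-01,  9.50275062e-01,
        -1.40913320e-01],
       [ 9.99999871e-01, -1.86252309e-04,  4.73301833e-04,
         8.79774762e-06],
       [ 2.95993467e-05,  9.50275179e-01,  3.11411437e-01,
        -7.90498339e-02],
       [ 0.00000000e+00,  0.00000000e+00,  0.00000000e+00,
         1.00000000e+00]])}
```

View pics/b.png

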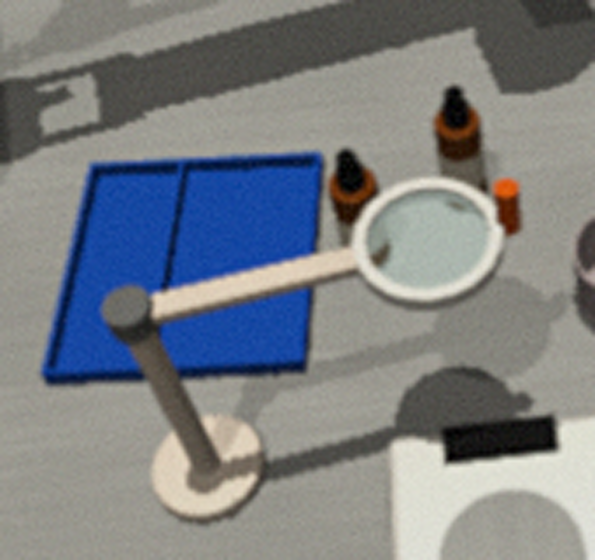

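The crop shows the tray's rim corners at about (92,163), (322,155), (305,368) and (45,378), with the narrow compartment on the left (-y). The post base is at (207,467) and the bottles are right of the tray.

```bash
python3 - <<'E'
from h import *
uv=np.array([(92,163),(322,155),(305,368),(45,375),(184,163),(207,467)])/3.5+[100,150]
p=toplane("scene",uv,.022); print(p.round(4)); q=p[:4]; print("c",q.mean(0),"sides",[np.linalg.norm(q[i]-q[(i+1)%4]).round(4) for i in range(4)])
print("yaw x far-near",[np.degrees(np.arctan2(*(d[::-1]))).round(2) for d in (q[3]-q[0],q[2]-q[1])])
print("post",toplane("scene",uv[5:],.008), toplane("scene",np.array([(128,310)])/3.5+[100,150],.28))
for cam in("scene","side"):
  pic(cam);M=c2w(cam)
  for n in "tray lens lens_knob cup_mid cup_handle hopper outlet shutter_grip".split(): print(cam,n,find(cam,n,M=M)[:1])
E
```

```text
[[ 0.3498 -0.4679]
 [ 0.3718 -0.2205]
 [ 0.6331 -0.2375]
 [ 0.6091 -0.484 ]
 [ 0.3631 -0.3685]
 [ 0.7241 -0.3251]]
c [ 0.49093763 -0.35247283] sides [np.float64(0.2484), np.float64(0.2618), np.float64(0.2476), np.float64(0.2598)]
yaw x far-near [np.float64(-3.55), np.float64(-3.74)]
post [[ 0.71689261 -0.32870406]] [[ 0.72174941 -0.32483188]]
scene tray [([0.4849, -0.3576, -0.0003], 0.59)]
scene lens [([0.6799, -0.1047, 0.2692], 0.65)]
scene lens_knob [([0.6694, -0.0369, 0.2959], 0.73)]
scene cup_mid [([0.5737, 0.0741, 0.0397], 0.87)]
scene cup_handle [([0.4564, 0.0786, 0.056], 0.64)]
scene hopper [([0.5025, 0.2717, -0.0005], 0.68)]
scene outlet [([0.4987, 0.2701, 0.1058], 0.7)]
scene shutter_grip [([0.5048, 0.3837, 0.1467], 0.47)]
side tray [([0.4855, -0.3585, -0.0001], 0.6)]
side lens [([0.6815, -0.0953, 0.2676], 0.9)]
side lens_knob [([0.6676, -0.034, 0.3042], 0.73)]
side cup_mid [([0.5721, 0.0815, 0.0416], 0.95)]
side cup_handle [([0.459, 0.0869, 0.0624], 0.86)]
side hopper [([0.5111, 0.2653, -0.002], 0.66)]
side outlet [([0.506, 0.2737, 0.1097], 0.71)]
side shutter_grip [([0.5016, 0.383, 0.1409], 0.77)]
```

Request:
arm_command(
  plan=[
    [[0,0,0,7,0,0,0.085],[0,0,0,7,0,0,0.085],[0,0,0,6.9,0,0,0.085],[0,-0.034,-0.012,0,0,0,0.085],[0,-0.034,-0.012,0,0,0,0.085],[0,-0.034,-0.012,0,0,0,0.085],[0,-0.034,-0.012,0,0,0,0.085],[0,-0.034,-0.012,0,0,0,0.085],[0,-0.034,-0.012,0,0,0,0.085],[0,-0.034,-0.012,0,0,0,0.085],[0,-0.034,-0.012,0,0,0,0.085],[0,-0.034,-0.012,0,0,0,0.085],[0,-0.034,-0.012,0,0,0,0.085],[0,-0.034,-0.012,0,0,0,0.085],[0,-0.034,-0.012,0,0,0,0.085],[0,-0.034,-0.012,0,0,0,0.085],[0,-0.034,-0.012,0,0,0,0.085],[0,-0.034,-0.012,0,0,0,0.085],[0,-0.034,-0.012,0,0,0,0.085],[0,-0.034,-0.012,0,0,0,0.085]],
  ],
)

```text
t: 4.62
tool_pos: [0.4445, 0.0093, 0.232]
tool_rot: [-2.219, 0.042, 2.196]
contact_force: [0.1, 0.1, -0.2]
opening: 0.0847
```

```bash
python3 - <<'E'
from h import *
st()
pic("wrist","c"); M=c2w("wrist")
for n in "cup_mid cup_handle bottle0_mid bottle1_mid outlet hopper".split(): print(n,find("wrist",n,M=M))
E
```

```text
t 4.62 tcp [0.4445 0.0093 0.232 ] x [ 0.01  -0.006 -1.   ] y [-0.033 -0.999  0.005] F [ 0.1  0.1 -0.2] op 0.0847 q [-0.144 -0.412  2.018 -0.004  1.524  1.46 ]
cup_mid [([0.5762, 0.0859, 0.0373], 0.77)]
cup_handle [([0.4571, 0.0904, 0.0597], 0.7)]
bottle0_mid []
bottle1_mid [([0.4863, -0.1685, 0.0783], 0.8)]
outlet []
hopper [([0.4991, 0.277, 0.0033], 0.6)]
```

View pics/c.png

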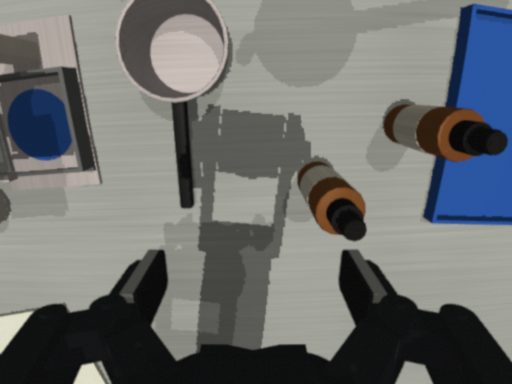

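Request:
arm_command(
  plan=[
    [[0,-0.025,0.001,-1,0,0,0.085],[0,-0.025,0.001,-0.9,0,0,0.085],[0,-0.022,0.001,0,0,0,0.085],[0,0,0,0,0,0,0.085],[0,0,0,0,0,0,0.085]],
  ],
)

```text
t: 5.38
tool_pos: [0.4426, 0.0726, 0.2312]
tool_rot: [-2.227, 0.028, 2.205]
contact_force: [0.1, -0.6, 0.0]
opening: 0.0851
```

```bash
python3 - <<'E'
from h import *
st()
pic("wrist"); M=c2w("wrist")
for n in "cup_mid cup_handle bottle2_mid bottle1_mid outlet hopper".split(): print(n,find("wrist",n,M=M))
E
```

```text
t 5.38 tcp [0.4426 0.0726 0.2312] x [ 0.01  -0.007 -1.   ] y [-0.018 -1.     0.007] F [ 0.1 -0.6  0. ] op 0.0851 q [ 1.000e-03 -3.990e-01  2.010e+00 -7.000e-03  1.521e+00  1.590e+00]
cup_mid [([0.573, 0.0814, 0.0394], 0.75)]
cup_handle [([0.4563, 0.0827, 0.0571], 0.68)]
bottle2_mid [([0.4222, -0.0689, 0.0796], 0.92), ([0.4841, -0.175, 0.0765], 0.54)]
bottle1_mid [([0.4864, -0.174, 0.0798], 0.66)]
outlet [([0.5052, 0.2686, 0.1076], 0.83)]
hopper [([0.502, 0.2723, -0.0009], 0.59)]
```

Request:
arm_command(
  plan=[
    [[0,-0.005,-0.008,0,-0.6,-0.4,0.06],[0,-0.004,-0.008,0,0,0,0.06],[0.03,0,0,0,0,0,0.06],[0.03,0,0,0,0,0,0.06],[0.03,0,0,0,0,0,0.06],[0.03,0,0,0,0,0,0.06],[0.03,0,0,0,0,0,0.06],[0.025,0,0,0,0,0,0.06],[0.005,0,0,0,0,0,0.06],[0,0,0,0,0,0,0.06]],
  ],
)

```text
t: 6.57
tool_pos: [0.4664, 0.0803, 0.0489]
tool_rot: [-2.223, 0.024, 2.199]
contact_force: [0.3, -0.3, 0.3]
opening: 0.0599
```

```bash
python3 -c "
from h import *
st()"
```

```text
t 6.57 tcp [0.4664 0.0803 0.0489] x [ 0.011 -0.001 -1.   ] y [-0.021 -1.     0.001] F [ 0.3 -0.3  0.3] op 0.0599 q [ 1.400e-02 -1.310e-01  2.115e+00 -1.000e-03  1.147e+00  1.606e+00]
```

Request:
arm_command(
  plan=[
    [[0.006,0,0.006,0,0,0,0.06],[0,0,0,0,0,0,0.03],[0,0,0,0,0,0,0.005],[0,0,0,0,0,0,0.005],[0,0,0,0,0,0,0.005],[0,0,0,0,0,0,0.005],[0,0,0,0,0,0,0.005]],
  ],
  squeeze=110,
)

```text
t: 7.15
tool_pos: [0.4647, 0.0806, 0.0496]
tool_rot: [-2.235, 0.024, 2.187]
contact_force: [0.2, 0.8, -2.5]
opening: 0.0118
```

Request:
arm_command(
  plan=[
    [[-0.02,0,0,0,0,0,0.005],[-0.02,0,0,0,0,0,0.005],[0,0,0,0,0,0,0.005]],
  ],
)

```text
t: 7.4
tool_pos: [0.462, 0.0806, 0.0891]
tool_rot: [-2.229, 0.024, 2.193]
contact_force: [0.9, 1.0, -1.0]
opening: 0.0117
```

```bash
python3 - <<'E'
from h import *
st()
for cam in ("wrist","scene","side"):
    pic(cam,"d" if cam=="side" else None); M=c2w(cam)
    for n in "cup_mid cup_handle hopper outlet".split(): print(cam,n,find(cam,n,M=M))
E
```

```text
t 7.4 tcp [0.462  0.0806 0.0891] x [ 0.016 -0.001 -1.   ] y [-0.021 -1.     0.   ] F [ 0.9  1.  -1. ] op 0.0117 q [ 1.400e-02 -2.090e-01  2.107e+00 -1.000e-03  1.227e+00  1.607e+00]
wrist cup_mid [([0.5722, 0.0792, 0.0767], 0.7)]
wrist cup_handle [([0.455, 0.0838, 0.0979], 0.84)]
wrist hopper [([0.4994, 0.2725, 0.0001], 0.68)]
wrist outlet []
scene cup_mid [([0.5647, 0.0755, 0.0713], 0.75), ([0.4998, 0.384, 0.1428], 0.27)]
scene cup_handle [([0.4518, 0.077, 0.0951], 0.61)]
scene hopper [([0.5031, 0.2662, 0.0008], 0.9)]
scene outlet [([0.5021, 0.2698, 0.1071], 0.88)]
side cup_mid [([0.5706, 0.0808, 0.0799], 0.76)]
side cup_handle [([0.4548, 0.0832, 0.0983], 0.75), ([0.5038, 0.2731, 0.1121], 0.2)]
side hopper [([0.5059, 0.2656, -0.0019], 0.76), ([0.4251, -0.0662, 0.0818], 0.38)]
side outlet [([0.5033, 0.2711, 0.1081], 0.67)]
```

View pics/d.png

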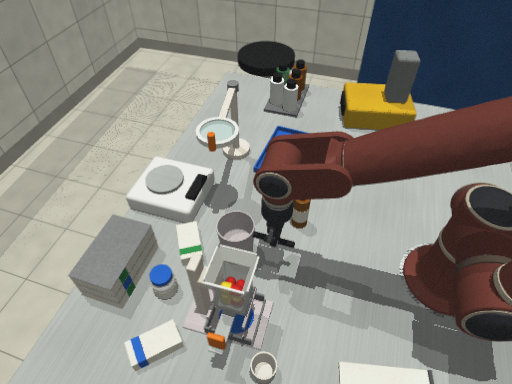

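Cup is held level (side view, at about (236,228)). Now I'll take it back and round to the front of the hopper.

Request:
arm_command(
  plan=[
    [[-0.012,-0.006,0.026,-1.2,0,0,0.005],[-0.006,-0.01,0.027,0,0,0,0.005],[0,-0.012,0.027,0,0,0,0.005],[0,-0.012,0.027,0,0,0,0.005],[0,-0.024,0.014,0,0,0,0.005],[0,-0.024,0.014,0,0,0,0.005],[0,-0.024,0.014,0,0,0,0.005],[0,-0.024,0.014,0,0,0,0.005],[0,-0.024,0.014,0,0,0,0.005],[0,-0.02,0,0,0,0,0.005],[0,-0.02,0,0,0,0,0.005],[0,0,0,0,0,0,0.005],[0,0,0,0,0,0,0.005]],
  ],
)

```text
t: 9.23
tool_pos: [0.2758, 0.2896, 0.1031]
tool_rot: [-2.233, -0.001, 2.202]
contact_force: [-0.8, -0.1, -1.8]
opening: 0.0119
```

```bash
python3 - <<'E'
from h import *
st()
for cam in ("wrist","scene","side"):
    pic(cam); M=c2w(cam)
    for n in "cup_mid cup_handle hopper outlet ointment_jar".split(): print(cam,n,find(cam,n,M=M)[:2])
E
```

```text
t 9.23 tcp [0.2758 0.2896 0.1031] x [ 0.014  0.004 -1.   ] y [-0.003 -1.    -0.004] F [-0.8 -0.1 -1.8] op 0.0119 q [ 0.626 -0.431  2.251 -0.005  1.309  2.202]
wrist cup_mid [([0.3871, 0.2906, 0.0919], 0.7)]
wrist cup_handle [([0.2698, 0.2928, 0.1155], 0.73)]
wrist hopper []
wrist outlet []
wrist ointment_jar []
scene cup_mid [([0.3837, 0.2869, 0.0954], 0.81), ([0.6696, -0.0372, 0.2998], 0.24)]
scene cup_handle [([0.2667, 0.2835, 0.1117], 0.48)]
scene hopper [([0.5047, 0.2643, -0.0013], 0.57)]
scene outlet [([0.5002, 0.2688, 0.108], 0.73)]
scene ointment_jar [([0.3992, 0.3722, -0.0056], 0.55), ([0.6702, -0.0361, 0.2976], 0.49)]
side cup_mid [([0.3886, 0.2911, 0.0967], 0.59)]
side cup_handle [([0.2712, 0.2906, 0.1156], 0.8), ([0.486, -0.355, -0.0021], 0.16)]
side hopper [([0.5083, 0.2639, -0.0007], 0.69), ([0.3985, 0.3722, -0.0], 0.68)]
side outlet [([0.5055, 0.2714, 0.1107], 0.84), ([0.2721, 0.2919, 0.1173], 0.45)]
side ointment_jar [([0.4029, 0.3754, 0.0017], 0.96), ([0.4841, -0.3538, -0.002], 0.6)]
```

Request:
arm_command(
  plan=[
    [[0,0.01,0,0,0,0,0.005],[0,0.01,0,0,0,0,0.005],[0.018,0,0,0,0,0,0.005],[0.018,0,0,0,0,0,0.005],[0,0,0,0,0,0,0.005],[0,0,0,0,0,0,0.005]],
  ],
)

```text
t: 10.63
tool_pos: [0.2774, 0.2656, 0.0674]
tool_rot: [-2.235, 0.001, 2.197]
contact_force: [0.6, 0.7, -2.1]
opening: 0.0116
```

```bash
python3 - <<'E'
from h import *
st()
for cam in ("wrist","side"):
    im=pic(cam)
    M=c2w(cam)
    for n in "cup_mid hopper outlet".split(): print(cam,n,find(cam,n,M=M)[:2])
    if cam=="side": cv2.imwrite("pics/e.png",cv2.resize(im[200:384,140:340],None,fx=3,fy=3,interpolation=2)[:,:,::-1])
E
```

```text
t 10.63 tcp [0.2774 0.2656 0.0674] x [ 0.017  0.005 -1.   ] y [-0.006 -1.    -0.005] F [ 0.6  0.7 -2.1] op 0.0116 q [ 0.573 -0.433  2.315 -0.005  1.242  2.151]
wrist cup_mid [([0.3868, 0.2658, 0.0561], 0.8)]
wrist hopper []
wrist outlet []
side cup_mid [([0.3899, 0.2665, 0.0614], 0.58)]
side hopper [([0.5069, 0.263, -0.0007], 0.95), ([0.4858, -0.3521, 0.0003], 0.57)]
side outlet [([0.508, 0.2716, 0.1084], 0.77)]
```

View pics/e.png

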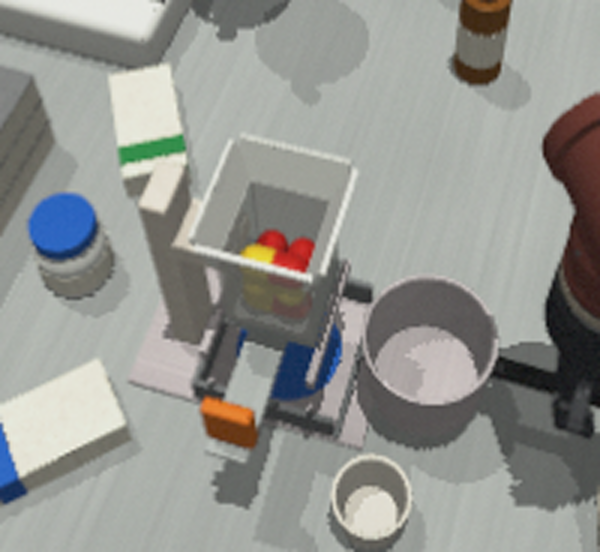

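The side crop shows the cup at (430,350) right in front of the nest, with the capsules in the hopper. I'll check the hopper yaw from the plate's +y edge, (130,380) to (362,445).

```bash
python3 - <<'E'
from h import *
p=toplane("side",np.array([(130,380),(362,445)])/3+[140,200],.006); d=p[0]-p[1]; print(p,np.degrees(np.arctan2(d[1],d[0])),np.hypot(*d))
p=toplane("side",np.array([(205,388),(334,428)])/3+[140,200],.036); d=p[0]-p[1]; print(p,np.degrees(np.arctan2(d[1],d[0])),np.hypot(*d))
# blue disc
im=get_image("wrist"); 
E
```

```text
[[0.61931366 0.33807427]
 [0.422275   0.32974657]] 2.420127042546216 0.19721455820153547
[[0.55057167 0.33531347]
 [0.44379489 0.33393103]] 0.7417664174543651 0.10678572868783649
```

Request:
arm_command(
  plan=[
    [[0,-0.002,-0.012,0,0,0,0.005],[0,-0.0015,-0.018,0,0,0,0.005],[0,-0.001,-0.018,0,0,0,0.005],[0,-0.0005,-0.018,0,0,0,0.005],[0,0,-0.018,0,0,0,0.005],[0,0,-0.018,0,0,0,0.005],[0,0,-0.01,0,0,0,0.005],[0,0,0,0,0,0,0.005]],
  ],
)

```text
t: 11.75
tool_pos: [0.3946, 0.2726, 0.0708]
tool_rot: [-2.239, -0.007, 2.196]
contact_force: [-0.1, 0.0, -2.4]
opening: 0.0117
```

```bash
python3 - <<'E'
from h import *
st()
for cam in ("wrist","side","scene"):
    im=pic(cam)
    M=c2w(cam)
    for n in "cup_mid cup_handle outlet".split(): print(cam,n,find(cam,n,M=M)[:2])
E
```

```text
t 11.75 tcp [0.3946 0.2726 0.0708] x [ 0.019  0.007 -1.   ] y [-0.001 -1.    -0.007] F [-0.1  0.  -2.4] op 0.0117 q [ 0.451 -0.156  2.095 -0.003  1.182  2.023]
wrist cup_mid []
wrist cup_handle [([0.3858, 0.275, 0.0827], 0.86)]
wrist outlet []
side cup_mid [([0.4014, 0.3749, 0.0018], 0.34)]
side cup_handle [([0.3878, 0.2785, 0.0794], 0.84), ([0.507, 0.2659, -0.0039], 0.46)]
side outlet [([0.502, 0.2712, 0.1082], 0.9)]
scene cup_mid [([0.5002, 0.2682, 0.0595], 0.8)]
scene cup_handle []
scene outlet [([0.5005, 0.2695, 0.1054], 0.85)]
```

Request:
arm_command(
  plan=[
    [[0.006,0,0,0,0,0,0.005],[0.006,0,0,0,0,0,0.005],[0.003,0,0,0,0,0,0.005],[0.002,0,0,0,0,0,0.005],[0,0,0,0,0,0,0.005]],
  ],
)

```text
t: 12.77
tool_pos: [0.3932, 0.2734, 0.0538]
tool_rot: [-2.238, -0.009, 2.198]
contact_force: [-1.5, -1.9, 4.2]
opening: 0.0116
```

Request:
arm_command(
  plan=[
    [[0,0,0,0,0,0,0.045],[0,0,0,0,0,0,0.045],[0,0,0,0,0,0,0.045],[-0.02,0,0,0,0,0,0.045],[-0.03,0,0.01,0,0,0,0.045],[-0.03,0,0.005,0,-1,0.4,0.045],[-0.03,-0.015,0,0,0,0,0.045],[-0.025,-0.03,0,0,0,0,0.045],[-0.01,-0.03,0,0,0,0,0.045],[0,-0.03,0,0,0,0,0.045],[0,-0.008,0,0,0,0,0.045],[0,0,-0.03,0,0,0,0.045],[0,0,-0.03,0,0,0,0.045],[0,0,-0.03,0,0,0,0.045],[0,0,-0.02,0,0,0,0.045],[0,0,0,0,0,0,0.045]],
  ],
)

```text
t: 14.1
tool_pos: [0.4899, 0.391, 0.2033]
tool_rot: [2.224, 0.006, -2.219]
contact_force: [-0.9, -0.5, 0.2]
opening: 0.045
```

```bash
python3 - <<'E'
from h import *
st()
for cam in ("wrist","side","scene"):
    im=pic(cam,"f" if cam=="wrist" else None)
    if cam=="side": cv2.imwrite("pics/f2.png",cv2.resize(im[200:384,140:340],None,fx=3,fy=3,interpolation=2)[:,:,::-1])
    M=c2w(cam)
    for n in "cup_mid cup_handle outlet shutter_grip".split(): print(cam,n,find(cam,n,M=M)[:2])
E
```

```text
t 14.1 tcp [0.4899 0.391  0.2033] x [ 0.002  0.002 -1.   ] y [ 0.003 -1.    -0.002] F [-0.9 -0.5  0.2] op 0.045 q [5.550e-01 7.300e-02 1.639e+00 1.000e-03 1.427e+00 2.122e+00]
wrist cup_mid [([0.5052, 0.2747, 0.0436], 0.83), ([0.4993, 0.2704, 0.0004], 0.7)]
wrist cup_handle [([0.3843, 0.2773, 0.0666], 0.59)]
wrist outlet []
wrist shutter_grip [([0.4994, 0.3861, 0.1409], 0.75)]
side cup_mid [([0.5066, 0.276, 0.0477], 0.81)]
side cup_handle [([0.3918, 0.2777, 0.0674], 0.9)]
side outlet [([0.5046, 0.2705, 0.1113], 0.65)]
side shutter_grip [([0.4993, 0.3861, 0.143], 0.57)]
scene cup_mid [([0.5001, 0.2718, 0.0455], 0.63), ([0.6715, -0.0364, 0.2996], 0.32)]
scene cup_handle [([0.3872, 0.2689, 0.0639], 0.83)]
scene outlet [([0.5008, 0.2685, 0.106], 0.86)]
scene shutter_grip [([0.5054, 0.3877, 0.1443], 0.65)]
```

View pics/f2.png

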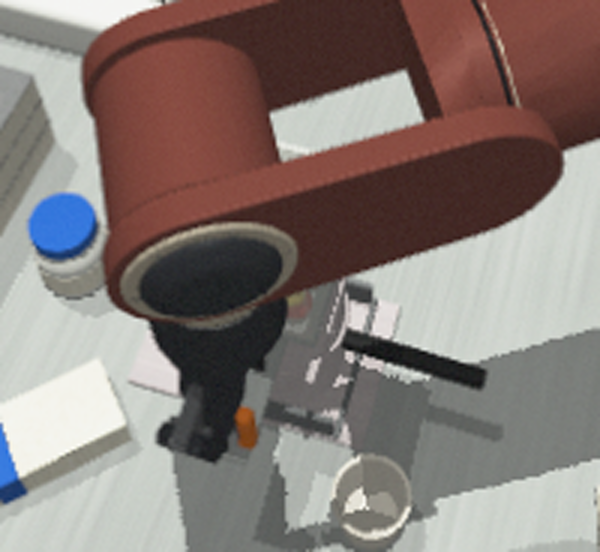

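The cup stands in the nest, about 4 mm from the outlet centre. Now the shutter tab.

Request:
arm_command(
  plan=[
    [[0,0.0045,-0.012,0,0,0,0.045],[0.026,0,0,0,0,0,0.045],[0.026,0,0,0,0,0,0.045],[0.024,0,0,0,0,0,0.045],[0,0,0,0,0,0,0.045],[0,0,0,0,0,0,0.004],[0,0,0,0,0,0,0.004],[0,0,0,0,0,0,0.004],[0,0,0,0,0,0,0.004],[0,0,0,0,0,0,0.004]],
  ],
  squeeze=60,
)

```text
t: 15.68
tool_pos: [0.5065, 0.3867, 0.1306]
tool_rot: [2.231, 0.015, -2.209]
contact_force: [1.4, 0.6, -5.7]
opening: 0.0109
```

```bash
python3 -c "
from h import *
st()"
```

```text
t 15.68 tcp [0.5065 0.3867 0.1306] x [ 0.01   0.005 -1.   ] y [ 0.008 -1.    -0.005] F [ 1.4  0.6 -5.7] op 0.0109 q [ 5.360e-01  1.530e-01  1.678e+00 -1.000e-03  1.300e+00  2.099e+00]
```

Request:
arm_command(
  plan=[
    [[0,-0.013,0,0,0,0,0.004],[0,-0.013,0,0,0,0,0.004],[0,-0.013,0,0,0,0,0.004],[0,-0.013,0,0,0,0,0.004],[0,-0.013,0,0,0,0,0.004],[0,-0.01,0,0,0,0,0.004],[0,0,0,0,0,0,0.004]],
  ],
)

```text
t: 16.27
tool_pos: [0.504, 0.463, 0.1305]
tool_rot: [2.22, 0.006, -2.205]
contact_force: [-1.1, -9.1, -2.5]
opening: 0.0108
```

Request:
arm_command(
  plan=[
    [[0,-0.004,0,0,0,0,0.004],[0,0,0,0,0,0,0.004],[0,0,0,0,0,0,0.004],[0,0,0,0,0,0,0.004],[0,0,0,0,0,0,0.004],[0,0,0,0,0,0,0.004],[0,0,0,0,0,0,0.004],[0,0,0,0,0,0,0.004]],
  ],
)

```text
t: 16.93
tool_pos: [0.504, 0.4626, 0.1306]
tool_rot: [2.209, -0.016, -2.204]
contact_force: [-2.9, -8.1, -3.2]
opening: 0.011
```

```bash
python3 - <<'E'
from h import *
st()
c=pic("wrist")
a=pic("scene"); b=pic("side")
cv2.imwrite("pics/g.png",np.hstack([cv2.resize(x,(390,390),interpolation=2) for x in (a[130:260,280:410],b[200:384,140:324])])[:,:,::-1])
for cam in ("side","scene","wrist"):
    M=c2w(cam)
    for n in "cup_mid shutter_grip".split()+["capsule%d_mid"%i for i in range(6)]: print(cam,n,find(cam,n,M=M)[:6])
E
```

```text
t 16.93 tcp [0.504  0.4626 0.1306] x [ 0.002 -0.022 -1.   ] y [ 0.008 -1.     0.022] F [-2.9 -8.1 -3.2] op 0.011 q [ 0.642  0.272  1.54  -0.02   1.341  2.21 ]
side cup_mid [([0.5044, 0.2753, 0.0503], 0.46)]
side shutter_grip [([0.4975, 0.4615, 0.1419], 0.88), ([0.504, 0.2775, 0.0472], 0.59)]
side capsule0_mid []
side capsule1_mid [([0.4025, 0.3737, 0.0011], 0.63)]
side capsule2_mid [([0.4931, 0.2683, 0.0462], 0.55)]
side capsule3_mid [([0.5181, 0.2683, 0.0446], 0.54)]
side capsule4_mid []
side capsule5_mid []
scene cup_mid [([0.5054, 0.2718, 0.0435], 0.47), ([0.503, 0.2683, -0.0016], 0.43), ([0.7044, 0.1115, -0.001], 0.24)]
scene shutter_grip [([0.5001, 0.4611, 0.1429], 0.96)]
scene capsule0_mid []
scene capsule1_mid []
scene capsule2_mid []
scene capsule3_mid [([0.6614, 0.3961, -0.0013], 0.55), ([0.5161, 0.2665, 0.0429], 0.53)]
scene capsule4_mid [([0.7053, 0.1112, -0.0002], 0.6)]
scene capsule5_mid [([0.5067, 0.2723, 0.0463], 0.65), ([0.4998, 0.2708, 0.1063], 0.27)]
wrist cup_mid []
wrist shutter_grip [([0.4973, 0.4626, 0.1426], 0.97)]
wrist capsule0_mid [([0.4021, 0.3756, -0.0037], 0.62)]
wrist capsule1_mid []
wrist capsule2_mid []
wrist capsule3_mid []
wrist capsule4_mid []
wrist capsule5_mid []
```

View pics/g.png

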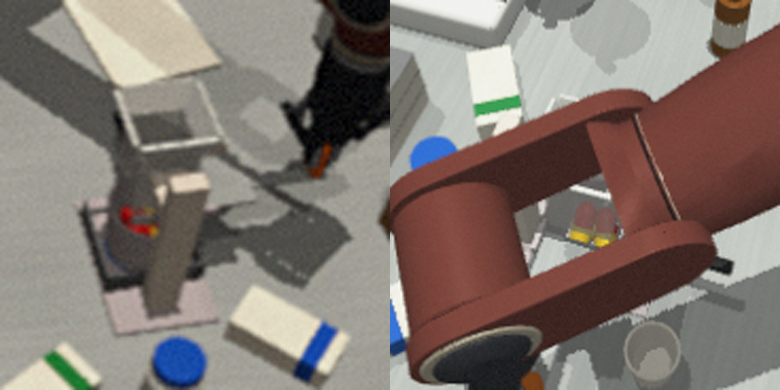

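The hopper box at (165,120) is empty and the capsules lie in the cup (140,215). Closing the shutter.

Request:
arm_command(
  plan=[
    [[0,0.013,0,0,0,-1.2,0.004],[0,0.013,0,0,0,0,0.004],[0,0.013,0,0,0,0,0.004],[0,0.013,0,0,0,0,0.004],[0,0.013,0,0,0,0,0.004],[0,0.013,0,0,0,0,0.004],[0,0.008,0,0,0,0,0.004],[0,0,0,0,0,0,0.004],[0,0,0,0,0,0,0.004]],
  ],
)

```text
t: 19.03
tool_pos: [0.5066, 0.3854, 0.1307]
tool_rot: [-2.226, -0.047, 2.193]
contact_force: [4.4, 9.0, -6.4]
opening: 0.0114
```

```bash
python3 - <<'E'
from h import *
st()
for cam in ("side","scene","wrist"):
    pic(cam); M=c2w(cam)
    for n in "cup_mid shutter_grip".split(): print(cam,n,find(cam,n,M=M)[:2])
E
```

```text
t 19.03 tcp [0.5066 0.3854 0.1307] x [ 0.015  0.033 -0.999] y [ 0.01  -0.999 -0.032] F [ 4.4  9.  -6.4] op 0.0114 q [0.524 0.139 1.694 0.022 1.28  2.079]
side cup_mid [([0.5043, 0.2771, 0.0478], 0.8), ([0.3904, 0.2785, 0.0656], 0.39)]
side shutter_grip [([0.4989, 0.3828, 0.143], 0.85)]
scene cup_mid [([0.5044, 0.2716, 0.0446], 0.69)]
scene shutter_grip [([0.5015, 0.3821, 0.1458], 0.53), ([0.6723, -0.0385, 0.2985], 0.35)]
wrist cup_mid [([0.5035, 0.2713, 0.0462], 0.82)]
wrist shutter_grip [([0.5033, 0.3829, 0.1412], 0.77)]
```

Request:
arm_command(
  plan=[
    [[0,0,0,0,0,0,0.045],[0,0,0,0,0,0,0.045],[0,0,0,0,0,0,0.045],[-0.025,0,0,0,-0.9,1.9,0.045],[-0.025,0,0,0,0,0,0.045],[-0.02,0,0.01,0,0,0,0.045],[0,0,0.03,0,0,0,0.045],[0,0,0.03,0,0,0,0.045],[0,0,0.03,0,0,0,0.045],[0,0.016,0.02,0,0,0,0.045],[0,0.03,0,0,0,0,0.045],[0,0.03,0,0,0,0,0.045],[0,0.03,0,0,0,0,0.045],[0,0.002,0,0,0,0,0.045],[0,0,0,0,0,0,0.045]],
  ],
)

```text
t: 20.73
tool_pos: [0.3854, 0.2677, 0.222]
tool_rot: [-2.231, 0.001, 2.196]
contact_force: [0.2, -0.9, 0.0]
opening: 0.045
```

```bash
python3 - <<'E'
from h import *
st()
for cam in ("side","scene","wrist"):
    pic(cam); M=c2w(cam)
    for n in "cup_mid cup_handle shutter_grip".split(): print(cam,n,find(cam,n,M=M)[:2])
E
```

```text
t 20.73 tcp [0.3854 0.2677 0.222 ] x [ 0.016  0.007 -1.   ] y [-0.008 -1.    -0.008] F [ 0.2 -0.9  0. ] op 0.045 q [ 0.448 -0.342  1.983 -0.     1.483  2.027]
side cup_mid [([0.5062, 0.2769, 0.0471], 0.7)]
side cup_handle [([0.3874, 0.2775, 0.0673], 0.86), ([0.705, 0.1167, 0.0], 0.17)]
side shutter_grip [([0.4982, 0.3842, 0.1419], 0.6)]
scene cup_mid [([0.5012, 0.2712, 0.0412], 0.49), ([0.3855, 0.2695, 0.0645], 0.17)]
scene cup_handle [([0.3884, 0.2721, 0.0623], 0.55)]
scene shutter_grip []
wrist cup_mid [([0.3852, 0.2768, 0.0637], 0.31)]
wrist cup_handle [([0.3857, 0.276, 0.067], 0.9), ([0.5067, 0.2668, 0.1053], 0.36)]
wrist shutter_grip [([0.5027, 0.3859, 0.1432], 0.82)]
```

Request:
arm_command(
  plan=[
    [[0,-0.006,-0.004,0,-0.9,0.4,0.045],[0.03,0,0,0,0,0,0.045],[0.03,0,0,0,0,0,0.045],[0.03,0,0,0,0,0,0.045],[0.03,0,0,0,0,0,0.045],[0.03,0,0,0,0,0,0.045],[0.022,0,0,0,0,0,0.045],[0,0,0,0,0,0,0.045]],
  ],
)

```text
t: 22.0
tool_pos: [0.3924, 0.2779, 0.0466]
tool_rot: [-2.225, -0.0, 2.211]
contact_force: [-1.7, -0.3, -0.3]
opening: 0.0451
```

Request:
arm_command(
  plan=[
    [[-0.005,0.003,0,0,0,0,0.045],[0,0,0,0,0,0,0.004],[0,0,0,0,0,0,0.004],[0,0,0,0,0,0,0.004],[0,0,0,0,0,0,0.004],[0,0,0,0,0,0,0.004],[0,0,0,0,0,0,0.004]],
  ],
  squeeze=120,
)

```text
t: 22.58
tool_pos: [0.3944, 0.2758, 0.0575]
tool_rot: [-2.228, -0.002, 2.205]
contact_force: [0.4, 0.1, -2.8]
opening: 0.0112
```

Request:
arm_command(
  plan=[
    [[-0.008,0,0,0,0,0,0.004],[-0.006,0,0,0,0,0,0.004],[0,0,0,0,0,0,0.004]],
  ],
)

```text
t: 22.83
tool_pos: [0.3933, 0.2755, 0.0723]
tool_rot: [-2.225, -0.002, 2.208]
contact_force: [-0.0, 0.6, -3.0]
opening: 0.0114
```

```bash
python3 - <<'E'
from h import *
st()
for cam in ("side","scene"):
    pic(cam); M=c2w(cam)
    for n in "cup_mid cup_handle shutter_grip".split(): print(cam,n,find(cam,n,M=M)[:2])
E
```

```text
t 22.83 tcp [0.3933 0.2755 0.0723] x [ 0.008  0.005 -1.   ] y [-0.004 -1.    -0.006] F [-0.   0.6 -3. ] op 0.0114 q [ 4.550e-01 -1.490e-01  2.086e+00  2.000e-03  1.195e+00  2.029e+00]
side cup_mid [([0.502, 0.2754, 0.0631], 0.64)]
side cup_handle [([0.387, 0.28, 0.086], 0.87)]
side shutter_grip [([0.5013, 0.3831, 0.1438], 0.6)]
scene cup_mid [([0.5004, 0.2727, 0.058], 0.8)]
scene cup_handle [([0.4996, 0.269, 0.1039], 0.29)]
scene shutter_grip [([0.5015, 0.3849, 0.1442], 0.69)]
```

Request:
arm_command(
  plan=[
    [[0,0,0.01,0,0,0,0.004],[0,0,0.017,0,0,0,0.004],[0,0,0.017,0,0,0,0.004],[0,0,0.017,0,0,0,0.004],[0,0,0.017,0,0,0,0.004],[0,0,0.017,0,0,0,0.004],[0,0,0.012,0,0,0,0.004],[-0.005,0,0.006,0,0,0,0.004],[-0.015,0,0,0,0,0,0.004],[-0.02,0,0,0,0,0,0.004],[0,0,0,0,0,0,0.004]],
  ],
)

```text
t: 24.15
tool_pos: [0.2652, 0.2728, 0.1056]
tool_rot: [-2.213, 0.004, 2.225]
contact_force: [0.3, 0.5, -3.3]
opening: 0.0114
```

```bash
python3 - <<'E'
from h import *
st()
im=pic("wrist","i"); M=c2w("wrist")
for n in "cup_mid cup_handle".split(): print(n,find("wrist",n,M=M)[:2])
for cam in ("side","scene"):
    pic(cam); M=c2w(cam)
    for n in "cup_mid bottle0_mid bottle1_mid bottle2_mid".split(): print(cam,n,find(cam,n,M=M)[:3])
E
```

```text
t 24.15 tcp [0.2652 0.2728 0.1056] x [-0.005  0.    -1.   ] y [-0.004 -1.    -0.   ] F [ 0.3  0.5 -3.3] op 0.0114 q [ 0.601 -0.485  2.282  0.003  1.349  2.175]
cup_mid [([0.3747, 0.2744, 0.0916], 0.98)]
cup_handle [([0.2566, 0.2728, 0.1146], 0.95)]
side cup_mid [([0.3713, 0.2735, 0.0931], 0.84), ([0.6649, 0.4021, -0.0043], 0.24)]
side bottle0_mid [([0.3697, 0.2743, 0.0802], 0.67)]
side bottle1_mid [([0.4948, -0.178, 0.0803], 0.95)]
side bottle2_mid [([0.4241, -0.0673, 0.0792], 0.88), ([0.4032, 0.3769, 0.0022], 0.51)]
scene cup_mid [([0.3705, 0.2662, 0.0879], 0.79), ([0.489, -0.1822, 0.0771], 0.55)]
scene bottle0_mid []
scene bottle1_mid [([0.4896, -0.1795, 0.0788], 0.66), ([0.506, 0.2685, -0.0034], 0.58)]
scene bottle2_mid []
```

View pics/i.png

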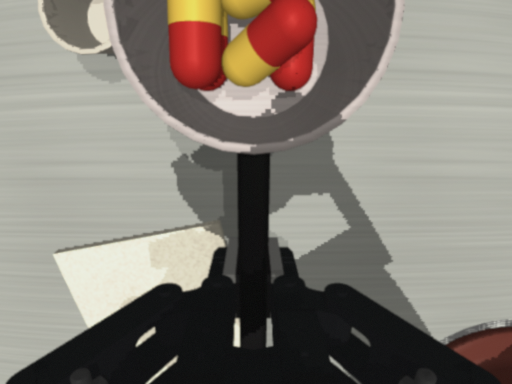

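The wrist view shows the capsules lying in the cup (240,50) and the handle centred between the pads. I'll carry it low past the hopper, then lift.

Request:
arm_command(
  plan=[
    [[0,0.01,-0.005,0,0,0,0.004],[0,0.02,-0.011,0,0,0,0.004],[0,0.025,-0.013,0,0,0,0.004],[0,0.025,-0.013,0,0,0,0.004],[0,0.025,-0.013,0,0,0,0.004],[0,0.025,-0.013,0,0,0,0.004],[0,0.02,-0.013,0,0,0,0.004],[-0.015,0.01,-0.01,0,0,0,0.004],[-0.03,0,-0.008,0,0,0,0.004],[-0.03,0,0,0,0,0,0.004],[-0.03,0,0,0,0,0,0.004],[-0.03,0,0,0,0,0,0.004],[-0.015,0,0,0,0,0,0.004],[0,0,0,0,0,0,0.004]],
  ],
)

```text
t: 25.97
tool_pos: [0.3669, 0.102, 0.2556]
tool_rot: [2.201, -0.014, -2.239]
contact_force: [0.4, 1.1, -3.0]
opening: 0.0113
```

```bash
python3 -c "
from h import *
st()"
```

```text
t 25.97 tcp [0.3669 0.102  0.2556] x [-0.017 -0.008 -1.   ] y [-0.005 -1.     0.008] F [ 0.4  1.1 -3. ] op 0.0113 q [ 0.08  -0.586  2.096 -0.006  1.65   1.655]
```

Request:
arm_command(
  plan=[
    [[0,0.012,-0.001,0,1,0,0.004],[0,0.022,-0.001,0,0,0,0.004],[0,0.028,-0.001,0,0,0,0.004],[0,0.028,-0.001,0,0,0,0.004],[0,0.028,-0.001,0,0,0,0.004],[0,0.028,-0.001,0,0,0,0.004],[0,0.028,-0.001,0,0,0,0.004],[0,0.028,-0.001,0,0,0,0.004],[0,0.028,-0.001,0,0,0,0.004],[0,0.028,-0.001,0,0,0,0.004],[0,0.028,-0.001,0,0,0,0.004],[0,0.028,-0.001,0,0,0,0.004],[0,0.028,-0.001,0,0,0,0.004],[0,0.028,-0.001,0,0,0,0.004],[0,0.02,-0.001,0,0,0,0.004],[0,0.01,0,0,0,0,0.004],[0,0,0,0,0,0,0.004],[0,0,0,0,0,0,0.004]],
  ],
)

```text
t: 27.47
tool_pos: [0.3726, -0.3141, 0.2323]
tool_rot: [-2.192, -0.003, 2.249]
contact_force: [-0.2, 0.7, -3.8]
opening: 0.011
```

```bash
python3 - <<'E'
from h import *
st()
for cam in ("side","scene","wrist"):
    pic(cam,"j_"+cam); M=c2w(cam)
    for n in "cup_mid tray".split(): print(cam,n,find(cam,n,M=M)[:2])
E
```

```text
t 27.47 tcp [ 0.3726 -0.3141  0.2323] x [-0.025  0.002 -1.   ] y [ 0.    -1.    -0.002] F [-0.2  0.7 -3.8] op 0.011 q [-0.843 -0.272  1.911 -0.018  1.521  0.728]
side cup_mid [([0.4817, -0.3116, 0.2219], 0.94)]
side tray [([0.4814, -0.3563, -0.0011], 0.7), ([0.6721, -0.0339, 0.3046], 0.5)]
scene cup_mid [([0.4828, -0.3141, 0.219], 0.58)]
scene tray [([0.4885, -0.3586, -0.0001], 0.81), ([0.4836, -0.3047, 0.2179], 0.72)]
wrist cup_mid [([0.3662, -0.3117, 0.2448], 0.21)]
wrist tray [([0.4822, -0.338, 0.1955], 0.31)]
```

Request:
arm_command(
  plan=[
    [[0,-0.004,-0.005,0,1.9,0,0.004],[0,-0.003,-0.003,0,0,0,0.004],[0.015,0,0,0,0,0,0.004],[0.025,0,0,0,0,0,0.004],[0.025,0,0,0,0,0,0.004],[0.025,0,0,0,0,0,0.004],[0.025,0,0,0,0,0,0.004],[0.025,0,0,0,0,0,0.004],[0.01,0,0,0,0,0,0.004],[0,0,0,0,0,0,0.004],[0,0,0,0,0,0,0.004]],
  ],
)

```text
t: 28.83
tool_pos: [0.389, -0.3062, 0.084]
tool_rot: [2.244, -0.005, -2.188]
contact_force: [0.1, -0.2, -3.1]
opening: 0.0113
```

```bash
python3 - <<'E'
from h import *
st()
for cam in ("side","scene","wrist"):
    im=pic(cam); M=c2w(cam)
    if cam=="side": cv2.imwrite("pics/k.png",cv2.resize(im[60:260,190:410],None,fx=2.7,fy=2.7,interpolation=2)[:,:,::-1])
    for n in "cup_mid tray".split(): print(cam,n,find(cam,n,M=M)[:2])
E
```

```text
t 28.83 tcp [ 0.389  -0.3062  0.084 ] x [ 0.025 -0.008 -1.   ] y [ 0.003 -1.     0.008] F [ 0.1 -0.2 -3.1] op 0.0113 q [-0.825 -0.138  2.055  0.014  1.202  0.738]
side cup_mid [([0.5005, -0.3029, 0.0767], 0.91)]
side tray [([0.4852, -0.3543, -0.0033], 0.77), ([0.7089, 0.2562, -0.0023], 0.49)]
scene cup_mid []
scene tray [([0.4842, -0.3596, -0.0005], 0.7)]
wrist cup_mid []
wrist tray [([0.3815, -0.3045, 0.0955], 0.72)]
```

View pics/k.png

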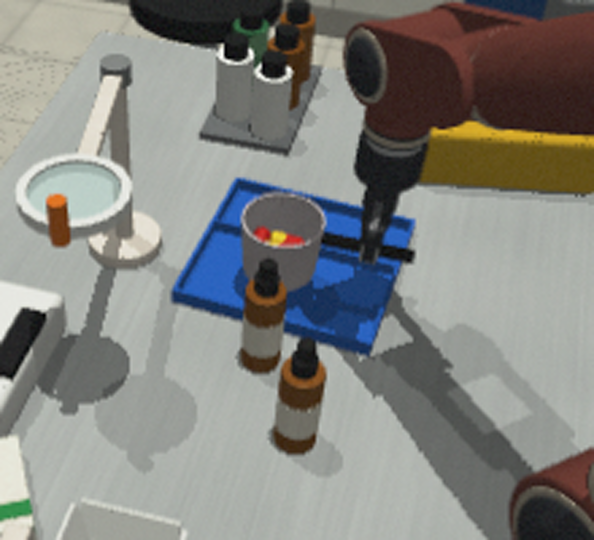

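The side view shows the cup (285,240) over the wide compartment with the capsules inside. Lowering it.

Request:
arm_command(
  plan=[
    [[0.008,0,0,0,-1,0,0.004],[0.008,0,0,0,0,0,0.004],[0.006,0,0,0,0,0,0.004],[0,0,0,0,0,0,0.004]],
  ],
)

```text
t: 29.62
tool_pos: [0.3902, -0.3077, 0.0615]
tool_rot: [2.224, -0.009, -2.205]
contact_force: [-1.0, -0.1, -3.7]
opening: 0.0111
```

Request:
arm_command(
  plan=[
    [[0.003,0,0,0,0,0,0.004],[0.002,0,0,0,0,0,0.004],[0,0,0,0,0,0,0.004]],
  ],
)

```text
t: 29.87
tool_pos: [0.3898, -0.3073, 0.0548]
tool_rot: [2.223, -0.007, -2.208]
contact_force: [0.1, -0.6, -0.5]
opening: 0.011
```

Request:
arm_command(
  plan=[
    [[0,0,0,0,0,0,0.045],[0,0,0,0,0,0,0.045],[0,0,0,0,0,0,0.045],[-0.02,0,0,0,0,0,0.045],[-0.035,0,0,0,0,0,0.045],[-0.035,0,0,0,0,0,0.045],[-0.035,0,0,0,0,0,0.045],[-0.035,0,0,0,0,0,0.085],[-0.03,-0.01,-0.005,0,-0.5,-0.3,0.085],[0,-0.03,-0.015,0,0,0,0.085],[0,-0.03,-0.015,0,0,0,0.085],[0,-0.03,-0.015,0,0,0,0.085],[0,-0.025,-0.01,0,0,0,0.085],[0,0,0,0,0,0,0.085],[0,0,0,0,0,0,0.085]],
  ],
)

```text
t: 31.12
tool_pos: [0.4557, -0.1792, 0.2691]
tool_rot: [2.243, -0.024, -2.183]
contact_force: [0.3, -0.9, 0.4]
opening: 0.0852
```

```bash
python3 - <<'E'
from h import *
st()
for cam in ("side","scene","wrist"):
    im=pic(cam); M=c2w(cam)
    for n in "cup_mid cup_handle bottle1_mid bottle2_mid tray".split(): print(cam,n,find(cam,n,M=M)[:2])
E
```

```text
t 31.12 tcp [ 0.4557 -0.1792  0.2691] x [ 0.027 -0.019 -0.999] y [-0.003 -1.     0.019] F [ 0.3 -0.9  0.4] op 0.0852 q [-0.525 -0.323  1.891 -0.003  1.541  1.049]
side cup_mid [([0.5012, -0.3052, 0.0456], 0.85), ([0.6824, -0.0981, 0.2681], 0.65)]
side cup_handle [([0.3872, -0.305, 0.0659], 0.84), ([0.5012, -0.3051, 0.0459], 0.51)]
side bottle1_mid [([0.4928, -0.1784, 0.0804], 0.93), ([0.4988, -0.3325, 0.0198], 0.21)]
side bottle2_mid [([0.4253, -0.0657, 0.0787], 0.78)]
side tray [([0.4857, -0.3582, 0.0005], 0.67)]
scene cup_mid [([0.4992, -0.3101, 0.0475], 0.97)]
scene cup_handle [([0.3837, -0.3111, 0.0638], 0.61), ([0.5036, 0.2674, -0.0031], 0.44)]
scene bottle1_mid [([0.5066, 0.3862, 0.1442], 0.66), ([0.4921, -0.1787, 0.0789], 0.65)]
scene bottle2_mid [([0.4221, -0.0739, 0.0778], 0.61)]
scene tray [([0.4865, -0.3591, -0.002], 0.76)]
wrist cup_mid [([0.5005, -0.3079, 0.0459], 0.97)]
wrist cup_handle [([0.3805, -0.3064, 0.0683], 0.68)]
wrist bottle1_mid [([0.4227, -0.0666, 0.077], 0.67)]
wrist bottle2_mid [([0.4237, -0.0684, 0.0783], 0.91)]
wrist tray []
```

Request:
arm_command(
  plan=[
    [[0,0,-0.018,0,-1.5,-1.1,0.085],[0,0,-0.017,0,0,0,0.085],[0.03,0,0,0,0,0,0.085],[0.03,0,0,0,0,0,0.085],[0.02,0,0,0,0,0,0.085],[0,0,0,0,0,0,0.085],[0,0,0,0,0,0,0.085]],
  ],
)

```text
t: 32.6
tool_pos: [0.493, -0.1803, 0.1883]
tool_rot: [-2.222, 0.006, 2.217]
contact_force: [0.2, 0.2, 0.4]
opening: 0.0848
```

```bash
python3 - <<'E'
from h import *
st()
for cam in ("wrist","side"):
    im=pic(cam); M=c2w(cam)
    for n in "bottle1_mid bottle2_mid".split(): print(cam,n,find(cam,n,M=M)[:3],find(cam,n,search_frame,M=M)[:3])
    if cam=="side": cv2.imwrite("pics/l.png",cv2.resize(im[60:260,190:410],None,fx=2.7,fy=2.7,interpolation=2)[:,:,::-1])
E
```

```text
t 32.6 tcp [ 0.493  -0.1803  0.1883] x [ 0.003 -0.001 -1.   ] y [-0.004 -1.     0.001] F [0.2 0.2 0.4] op 0.0848 q [-4.930e-01 -1.600e-01  1.890e+00  1.000e-03  1.409e+00  1.082e+00]
wrist bottle1_mid [] [([0.4992, -0.1754, 0.1174], 0.72)]
wrist bottle2_mid [([0.4216, -0.0654, 0.0778], 0.61)] [([0.4413, -0.0703, 0.0711], 0.93)]
side bottle1_mid [([0.4939, -0.1805, 0.0816], 0.85), ([0.6857, -0.098, 0.2684], 0.27)] [([0.4901, -0.1602, 0.0859], 0.84)]
side bottle2_mid [([0.4254, -0.0693, 0.0785], 0.87)] [([0.4219, -0.0489, 0.0905], 0.61)]
```

View pics/l.png

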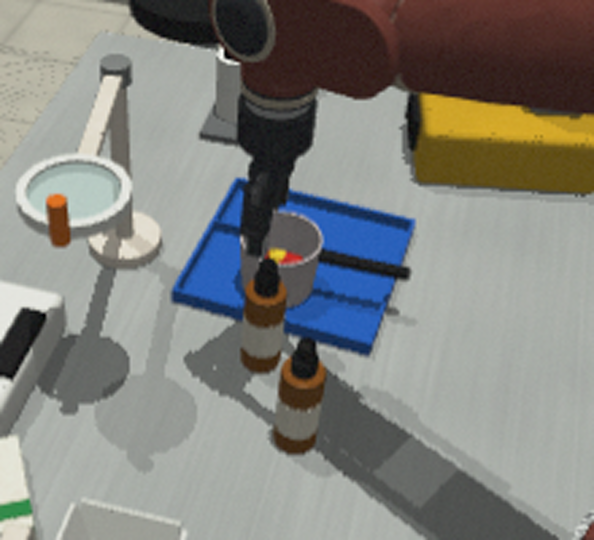

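The gripper is centred above bottle1 (side view at (265,275)) and the cup stands in the tray. Descending to the cap.

Request:
arm_command(
  plan=[
    [[0.025,0,0,0,0,0,0.085],[0.025,0,0,0,0,0,0.085],[0.022,0,0,0,0,0,0.085],[0.004,0,0,0,0,0,0.085],[0,0,0,0,0,0,0.085]],
  ],
  squeeze=50,
)

```text
t: 33.52
tool_pos: [0.4965, -0.1822, 0.1152]
tool_rot: [2.234, -0.012, -2.207]
contact_force: [0.3, -0.8, 0.3]
opening: 0.0849
```

```bash
python3 -c "
from h import *
st()"
```

```text
t 33.52 tcp [ 0.4965 -0.1822  0.1152] x [ 0.012 -0.006 -1.   ] y [-0.005 -1.     0.006] F [ 0.3 -0.8  0.3] op 0.0849 q [-4.930e-01 -8.500e-02  1.949e+00  1.000e-03  1.264e+00  1.082e+00]
```

Request:
arm_command(
  plan=[
    [[0.005,-0.003,0.004,0,-0.6,-0.3,0.085],[0,0,0,0,0,0,0.06],[0,0,0,0,0,0,0.05],[0,0,0,0,0,0,0.04],[0,0,0,0,0,0,0.034],[0,0,0,0,0,0,0.03],[0,0,0,0,0,0,0.026],[0,0,0,0,0,0,0.02],[0,0,0,0,0,0,0.02],[0,0,0,0,0,0,0.02]],
  ],
)

```text
t: 34.35
tool_pos: [0.4963, -0.1809, 0.1179]
tool_rot: [2.234, -0.011, -2.208]
contact_force: [0.4, -0.4, -1.9]
opening: 0.0361
```

```bash
python3 - <<'E'
from h import *
st()
for cam in ("side","scene"):
    pic(cam); print(cam,find(cam,"bottle1_mid")[:3])
E
```

```text
t 34.35 tcp [ 0.4963 -0.1809  0.1179] x [ 0.011 -0.005 -1.   ] y [-0.005 -1.     0.005] F [ 0.4 -0.4 -1.9] op 0.0361 q [-4.910e-01 -8.900e-02  1.948e+00  1.000e-03  1.270e+00  1.084e+00]
side [([0.4928, -0.1851, 0.0853], 0.59), ([0.5102, 0.2661, -0.0021], 0.24)]
scene [([0.491, -0.184, 0.0824], 0.81)]
```

Request:
arm_command(
  plan=[
    [[0,0,0,0,0,0,0.02],[0,0,0,0,0,0,0.02],[0,0,0,0,0,0,0.02]],
  ],
)

```text
t: 34.8
tool_pos: [0.4961, -0.1808, 0.1175]
tool_rot: [2.233, -0.01, -2.209]
contact_force: [0.6, -0.3, -2.6]
opening: 0.036
```

```bash
python3 - <<'E'
from h import *
st()
for cam in ("side","wrist"):
    im=pic(cam); print(cam,find(cam,"bottle1_mid")[:3])
    if cam=="side": a=cv2.resize(im[110:220,240:340],(400,440),interpolation=2)
cv2.imwrite("pics/m.png",np.hstack([a,cv2.resize(im,(400,440))])[:,:,::-1])
E
```

```text
t 34.8 tcp [ 0.4961 -0.1808  0.1175] x [ 0.011 -0.005 -1.   ] y [-0.005 -1.     0.005] F [ 0.6 -0.3 -2.6] op 0.036 q [-4.910e-01 -8.900e-02  1.949e+00  1.000e-03  1.270e+00  1.084e+00]
side [([0.4959, -0.1844, 0.0809], 0.75), ([0.7048, 0.1127, -0.0001], 0.58)]
wrist []
```

View pics/m.png

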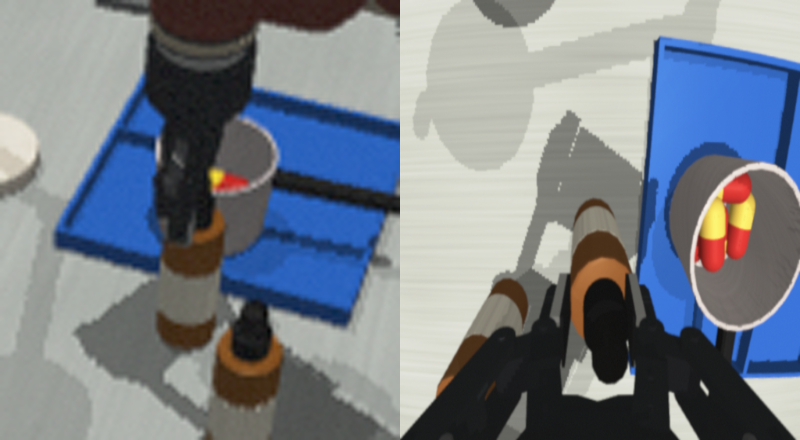

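Opening is 36 mm, so the tips are probably bearing on the shoulder rather than the 28 mm cap. I'll reopen, go 9 mm higher and regrip.

Request:
arm_command(
  plan=[
    [[0,0,0,0,0,0,0.045],[0,0,0,0,0,0,0.06],[0,0,0,0,0,0,0.06],[-0.004,0,0,0,0,0,0.06],[-0.004,-0.001,0.002,0,0,0,0.06],[0,0,0,0,0,0,0.06]],
  ],
)

```text
t: 35.5
tool_pos: [0.4954, -0.1805, 0.1285]
tool_rot: [2.236, -0.013, -2.205]
contact_force: [-0.1, 0.9, -0.4]
opening: 0.0599
```

```bash
python3 - <<'E'
from h import *
st()
for cam in ("side","scene"):
    im=pic(cam); print(cam,find(cam,"bottle1_mid")[:3])
E
```

```text
t 35.5 tcp [ 0.4954 -0.1805  0.1285] x [ 0.014 -0.007 -1.   ] y [-0.005 -1.     0.007] F [-0.1  0.9 -0.4] op 0.0599 q [-4.910e-01 -1.060e-01  1.945e+00  1.000e-03  1.287e+00  1.084e+00]
side [([0.4916, -0.1752, 0.0824], 0.97)]
scene [([0.4858, -0.1828, 0.079], 0.78), ([0.3993, 0.3729, -0.0044], 0.49)]
```

Request:
arm_command(
  plan=[
    [[0.004,-0.001,0.004,0,-0.8,-0.4,0.06],[0,0,0,0,0,0,0.045],[0,0,0,0,0,0,0.02],[0,0,0,0,0,0,0.02],[0,0,0,0,0,0,0.02],[0,0,0,0,0,0,0.02]],
  ],
)

```text
t: 36.2
tool_pos: [0.4904, -0.1789, 0.1223]
tool_rot: [-2.214, 0.002, 2.222]
contact_force: [0.2, 0.2, 0.5]
opening: 0.0261
```

```bash
python3 - <<'E'
from h import *
st()
for cam in ("side","scene"):
    im=pic(cam); print(cam,find(cam,"bottle1_mid")[:3])
E
```

```text
t 36.2 tcp [ 0.4904 -0.1789  0.1223] x [-0.004  0.003 -1.   ] y [-0.005 -1.    -0.003] F [0.2 0.2 0.5] op 0.0261 q [-4.930e-01 -9.800e-02  1.949e+00  1.000e-03  1.295e+00  1.082e+00]
side [([0.4929, -0.1838, 0.0815], 0.55)]
scene [([0.4878, -0.1821, 0.078], 0.6)]
```

Now 26 mm, a proper cap grip. Lifting, then over to the narrow compartment.

Request:
arm_command(
  plan=[
    [[-0.012,0,0,0,0,0,0.02],[-0.022,0,0,0,0,0,0.02],[-0.026,0,0,0,0,0,0.02],[-0.026,0,0,0,0,0,0.02],[-0.026,0,0,0,0,0,0.02],[-0.012,0,0,0,0,0,0.02],[0,0,0,0,0,0,0.02]],
  ],
)

```text
t: 36.98
tool_pos: [0.4875, -0.1777, 0.2492]
tool_rot: [-2.2, -0.003, 2.23]
contact_force: [0.1, -0.6, -2.1]
opening: 0.0257
```

```bash
python3 - <<'E'
from h import *
st()
for cam in ("side","scene"):
    im=pic(cam); print(cam,find(cam,"bottle1_mid")[:3])
E
```

```text
t 36.98 tcp [ 0.4875 -0.1777  0.2492] x [-0.013  0.007 -1.   ] y [-0.005 -1.    -0.007] F [ 0.1 -0.6 -2.1] op 0.0257 q [-0.493 -0.204  1.826  0.     1.535  1.082]
side [([0.4886, -0.177, 0.2071], 0.58), ([0.4851, -0.3537, 0.0016], 0.32)]
scene [([0.4831, -0.1832, 0.2022], 0.77)]
```

Request:
arm_command(
  plan=[
    [[0,0.012,-0.003,0,0.7,0.3,0.02],[0,0.022,-0.003,0,0,0,0.02],[0,0.024,-0.003,0,0,0,0.02],[0,0.024,-0.003,0,0,0,0.02],[0,0.024,-0.003,0,0,0,0.02],[0,0.024,-0.003,0,0,0,0.02],[0,0.024,-0.003,0,0,0,0.02],[0,0.024,-0.003,0,0,0,0.02],[0,0.024,-0.003,0,0,0,0.02],[0,0.022,-0.003,0,0,0,0.02],[0,0.018,-0.003,0,0,0,0.02],[0,0.008,0,0,0,0,0.02],[0,0,0,0,0,0,0.02],[0,0,0,0,0,0,0.02]],
  ],
)

```text
t: 38.35
tool_pos: [0.5074, -0.4408, 0.2062]
tool_rot: [-2.161, -0.026, 2.246]
contact_force: [-0.6, 0.8, -1.3]
opening: 0.0258
```

```bash
python3 - <<'E'
from h import *
st()
for cam in ("side","scene"):
    im=pic(cam); print(cam,find(cam,"bottle1_mid")[:3],find(cam,"cup_mid")[:1],find(cam,"tray")[:1])
E
```

```text
t 38.35 tcp [ 0.5074 -0.4408  0.2062] x [-0.038  0.029 -0.999] y [-0.006 -1.    -0.029] F [-0.6  0.8 -1.3] op 0.0258 q [-0.822  0.208  1.486 -0.008  1.495  0.755]
side [([0.509, -0.4417, 0.1623], 0.59)] [([0.5021, -0.3047, 0.0472], 0.72)] [([0.4837, -0.3549, -0.0007], 0.94)]
scene [([0.5046, -0.4415, 0.1653], 0.59)] [([0.4997, -0.3089, 0.0431], 0.92)] [([0.4956, -0.3377, 0.0206], 0.54)]
```

Request:
arm_command(
  plan=[
    [[0,-0.004,-0.006,0,2,1.5,0.02],[0,-0.004,-0.006,0,0,0,0.02],[0,0,0,0,0,0,0.02],[0.012,0,0,0,0,0,0.02],[0.015,0,0,0,0,0,0.02],[0.015,0,0,0,0,0,0.02],[0.01,0,0,0,0,0,0.02],[0,0,0,0,0,0,0.02],[0,0,0,0,0,0,0.02]],
  ],
)

```text
t: 39.5
tool_pos: [0.5209, -0.431, 0.1511]
tool_rot: [-2.216, 0.001, 2.224]
contact_force: [0.4, 0.1, -1.2]
opening: 0.0263
```

```bash
python3 - <<'E'
from h import *
st()
for cam in ("side","scene"):
    im=pic(cam); print(cam,find(cam,"bottle1_mid")[:3],find(cam,"cup_mid")[:1],find(cam,"tray")[:1])
    if cam=="scene": cv2.imwrite("pics/n.png",cv2.resize(im[150:310,100:270],None,fx=3.5,fy=3.5,interpolation=2)[:,:,::-1])
E
```

```text
t 39.5 tcp [ 0.5209 -0.431   0.1511] x [-0.003  0.001 -1.   ] y [-0.002 -1.    -0.001] F [ 0.4  0.1 -1.2] op 0.0263 q [-0.8    0.23   1.554 -0.002  1.36   0.773]
side [([0.5224, -0.434, 0.1086], 0.89)] [([0.4998, -0.3042, 0.0459], 0.9)] [([0.4814, -0.3514, -0.0018], 0.74)]
scene [([0.5221, -0.4346, 0.1082], 0.76), ([0.3863, -0.3117, 0.0623], 0.36)] [([0.4991, -0.3094, 0.0434], 0.82)] [([0.4861, -0.3592, 0.0005], 0.58)]
```

View pics/n.png

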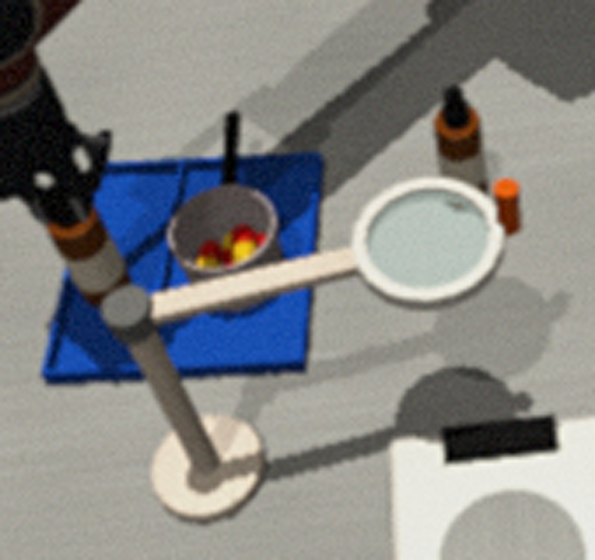

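The bottle hangs upright over the narrow compartment (scene crop (90,260)), and the cup stands beside it. Setting it down.

Request:
arm_command(
  plan=[
    [[0.008,0,0,0,0,0,0.02],[0.008,0,0,0,0,0,0.02],[0.004,0,0,0,0,0,0.02],[0,0,0,0,0,0,0.02]],
  ],
)

```text
t: 40.23
tool_pos: [0.5224, -0.4323, 0.1334]
tool_rot: [2.222, -0.007, -2.218]
contact_force: [0.2, -0.1, -1.5]
opening: 0.0262
```

```bash
python3 -c "
from h import *
st()"
```

```text
t 40.23 tcp [ 0.5224 -0.4323  0.1334] x [ 0.001 -0.004 -1.   ] y [-0.002 -1.     0.004] F [ 0.2 -0.1 -1.5] op 0.0262 q [-0.8    0.245  1.567 -0.002  1.325  0.773]
```

Request:
arm_command(
  plan=[
    [[0.004,0,0,0,0,0,0.02],[0.0025,0,0,0,0,0,0.02],[0,0,0,0,0,0,0.02]],
  ],
)

```text
t: 40.48
tool_pos: [0.5232, -0.4324, 0.1273]
tool_rot: [2.223, -0.007, -2.217]
contact_force: [-0.2, 0.2, -1.0]
opening: 0.026
```

Request:
arm_command(
  plan=[
    [[0.0015,0,0,0,0,0,0.02],[0,0,0,0,0,0,0.02]],
  ],
)

```text
t: 40.65
tool_pos: [0.5241, -0.4327, 0.1276]
tool_rot: [2.225, -0.008, -2.214]
contact_force: [0.2, 0.6, -2.0]
opening: 0.0259
```

Request:
arm_command(
  plan=[
    [[0.002,0,0,0,0,0,0.02],[0.002,0,0,0,0,0,0.02],[0,0,0,0,0,0,0.02]],
  ],
)

```text
t: 40.9
tool_pos: [0.5262, -0.4334, 0.1276]
tool_rot: [2.229, -0.011, -2.207]
contact_force: [-0.7, -0.5, -1.7]
opening: 0.026
```

```bash
python3 - <<'E'
from h import *
st()
for i in range(2):
  for cam in ("side","scene"):
    im=pic(cam); print(cam,find(cam,"bottle1_mid")[:1])
    if cam=="side" and i==0: cv2.imwrite("pics/o.png",cv2.resize(im[90:220,230:360],None,fx=4,fy=4,interpolation=2)[:,:,::-1])
E
```

```text
t 40.9 tcp [ 0.5262 -0.4334  0.1276] x [ 0.01  -0.008 -1.   ] y [-0.002 -1.     0.008] F [-0.7 -0.5 -1.7] op 0.026 q [-0.799  0.253  1.568  0.002  1.308  0.773]
side [([0.5289, -0.436, 0.0859], 0.78)]
scene [([0.5294, -0.4361, 0.0842], 0.75)]
side [([0.5256, -0.4358, 0.0846], 0.63)]
scene [([0.5276, -0.439, 0.0822], 0.66)]
```

Request:
arm_command(
  plan=[
    [[0.001,0,0,0,-0.5,-0.4,0.02],[0,0,0,0,0,0,0.035],[0,0,0,0,0,0,0.05],[0,0,0,0,0,0,0.06],[0,0,0,0,0,0,0.06],[-0.015,0,0,0,0,0,0.06],[-0.03,0,0,0,0,0,0.06],[-0.03,0,0,0,0,0,0.06],[-0.03,0,0,0,0,0,0.06],[-0.02,0,0,0,0,0,0.06],[0,0,0,0,0,0,0.06]],
  ],
)

```text
t: 42.22
tool_pos: [0.5233, -0.4318, 0.2542]
tool_rot: [-2.207, -0.006, 2.227]
contact_force: [0.9, -0.3, 1.7]
opening: 0.06
```

```bash
python3 - <<'E'
from h import *
st()
for cam in ("side","scene"):
    im=pic(cam); M=c2w(cam); print(cam,find(cam,"bottle1_mid",M=M)[:2],find(cam,"bottle2_mid",M=M)[:2],find(cam,"cup_mid",M=M)[:1])
E
```

```text
t 42.22 tcp [ 0.5233 -0.4318  0.2542] x [-0.009  0.007 -1.   ] y [-0.002 -1.    -0.007] F [ 0.9 -0.3  1.7] op 0.06 q [-7.990e-01  1.720e-01  1.447e+00 -1.000e-03  1.535e+00  7.740e-01]
side [([0.5306, -0.4343, 0.084], 0.76)] [([0.4241, -0.0662, 0.0805], 0.55)] [([0.5012, -0.3058, 0.0456], 0.78)]
scene [([0.5286, -0.4352, 0.0837], 0.67)] [([0.4942, -0.3374, 0.0221], 0.16)] [([0.501, -0.3115, 0.0447], 0.82)]
```

Request:
arm_command(
  plan=[
    [[0,-0.015,0.004,0,0.5,0.4,0.085],[0,-0.026,0.007,0,0,0,0.085],[0,-0.026,0.007,0,0,0,0.085],[0,-0.026,0.007,0,0,0,0.085],[0,-0.026,0.007,0,0,0,0.085],[0,-0.026,0.007,0,0,0,0.085],[0,-0.026,0.007,0,0,0,0.085],[0,-0.026,0.007,0,0,0,0.085],[0,-0.026,0.007,0,0,0,0.085],[0,-0.026,0.007,0,0,0,0.085],[0,-0.026,0.007,0,0,0,0.085],[0,-0.026,0.007,0,0,0,0.085],[0,-0.026,0.007,0,0,0,0.085],[0,-0.026,0.007,0,0,0,0.085],[0,-0.01,0.005,0,0,0,0.085],[0,0,0,0,0,0,0.085],[0,0,0,0,0,0,0.085]],
  ],
)

```text
t: 44.03
tool_pos: [0.4106, -0.0483, 0.2332]
tool_rot: [-2.171, -0.021, 2.241]
contact_force: [0.1, -0.8, 0.3]
opening: 0.0849
```

```bash
python3 - <<'E'
from h import *
st()
for cam in ("side","scene","wrist"):
    im=pic(cam); M=c2w(cam); print(cam,find(cam,"bottle1_mid",M=M)[:2],find(cam,"bottle2_mid",M=M)[:2],find(cam,"cup_mid",M=M)[:1])
E
```

```text
t 44.03 tcp [ 0.4106 -0.0483  0.2332] x [-0.032  0.025 -0.999] y [-0.006 -1.    -0.024] F [ 0.1 -0.8  0.3] op 0.0849 q [-0.307 -0.466  2.054  0.014  1.591  1.269]
side [([0.5306, -0.4337, 0.0859], 0.76)] [([0.4266, -0.0652, 0.0809], 0.91)] [([0.5015, -0.3069, 0.0462], 0.65)]
scene [([0.526, -0.4376, 0.0808], 0.76)] [([0.4183, -0.0772, 0.0779], 0.81), ([0.5062, 0.2662, -0.0013], 0.7)] [([0.5007, -0.3105, 0.0442], 0.7)]
wrist [] [] []
```

Request:
arm_command(
  plan=[
    [[0,0.01,-0.007,0,1.8,1.4,0.085],[0,0.01,-0.006,0,0,0,0.085],[0.02,0,0,0,0,0,0.085],[0.02,0,0,0,0,0,0.085],[0,0,0,0,0,0,0.085],[0,0,0,0,0,0,0.085]],
  ],
)

```text
t: 45.13
tool_pos: [0.4261, -0.0713, 0.1942]
tool_rot: [-2.221, 0.008, 2.215]
contact_force: [-0.2, -0.7, 1.0]
opening: 0.0851
```

```bash
python3 - <<'E'
from h import *
st()
for cam in ("side","scene","wrist"):
    im=pic(cam); M=c2w(cam); print(cam,find(cam,"bottle2_mid",M=M)[:2],find(cam,"bottle2_mid",search_frame,M=M)[:1])
E
```

```text
t 45.13 tcp [ 0.4261 -0.0713  0.1942] x [ 0.003 -0.    -1.   ] y [-0.007 -1.     0.   ] F [-0.2 -0.7  1. ] op 0.0851 q [-3.390e-01 -4.180e-01  2.085e+00  1.000e-03  1.472e+00  1.239e+00]
side [([0.4263, -0.0686, 0.0788], 0.91), ([0.662, 0.4014, -0.0016], 0.23)] [([0.423, -0.0468, 0.0903], 0.59)]
scene [([0.4212, -0.0737, 0.0764], 0.75)] [([0.4344, -0.0719, 0.1035], 0.6)]
wrist [] [([0.4318, -0.0668, 0.112], 0.84)]
```

Request:
arm_command(
  plan=[
    [[0.024,0,0,0,0,0,0.085],[0.024,0,0,0,0,0,0.085],[0.022,0,0.001,0,0,0,0.085],[0,0,0,0,0,0,0.085],[0,0,0,0,0,0,0.06],[0,0,0,0,0,0,0.06]],
  ],
)

```text
t: 46.08
tool_pos: [0.4281, -0.0716, 0.127]
tool_rot: [-2.234, 0.01, 2.207]
contact_force: [-0.5, 0.5, -0.3]
opening: 0.063
```

```bash
python3 -c "
from h import *
st()"
```

```text
t 46.08 tcp [ 0.4281 -0.0716  0.127 ] x [ 0.012 -0.004 -1.   ] y [-0.006 -1.     0.004] F [-0.5  0.5 -0.3] op 0.063 q [-3.380e-01 -3.550e-01  2.154e+00  1.000e-03  1.330e+00  1.238e+00]
```

Request:
arm_command(
  plan=[
    [[0.005,0,0.004,0,-0.7,-0.2,0.06],[0,0,0,0,0,0,0.045],[0,0,0,0,0,0,0.02],[0,0,0,0,0,0,0.02],[0,0,0,0,0,0,0.02],[0,0,0,0,0,0,0.02],[0,0,0,0,0,0,0.02]],
  ],
)

```text
t: 46.67
tool_pos: [0.4268, -0.0725, 0.127]
tool_rot: [-2.227, 0.009, 2.213]
contact_force: [-0.6, -0.1, -1.9]
opening: 0.0257
```

```bash
python3 -c "
from h import *
st()"
```

```text
t 46.67 tcp [ 0.4268 -0.0725  0.127 ] x [ 0.007 -0.002 -1.   ] y [-0.005 -1.     0.002] F [-0.6 -0.1 -1.9] op 0.0257 q [-0.341 -0.354  2.153 -0.     1.335  1.236]
```

Request:
arm_command(
  plan=[
    [[-0.012,0,0,0,0,0,0.02],[-0.022,0,0,0,0,0,0.02],[-0.026,0,0,0,0,0,0.02],[-0.026,0,0,0,0,0,0.02],[-0.026,0,0,0,0,0,0.02],[-0.026,0,0,0,0,0,0.02],[-0.014,0,0,0,0.5,0.3,0.02],[0,0.012,0,0,0,0,0.02],[0,0.02,0,0,0,0,0.02],[0,0.024,0,0,0,0,0.02],[0,0.024,0,0,0,0,0.02],[0,0.024,0,0,0,0,0.02],[0,0.024,0,0,0,0,0.02],[0,0.02,0,0,0,0,0.02],[0,0.012,0,0,0,0,0.02],[0,0,0,0,0,0,0.02]],
  ],
)

```text
t: 48.0
tool_pos: [0.4221, -0.2366, 0.2926]
tool_rot: [2.235, -0.011, -2.199]
contact_force: [-0.5, 0.4, -1.4]
opening: 0.0259
```

```bash
python3 - <<'E'
from h import *
st()
for cam in ("side","scene"):
    im=pic(cam); M=c2w(cam); print(cam,find(cam,"bottle2_mid",M=M)[:2])
E
```

```text
t 48.0 tcp [ 0.4221 -0.2366  0.2926] x [ 0.016 -0.009 -1.   ] y [-0.001 -1.     0.009] F [-0.5  0.4 -1.4] op 0.0259 q [-0.666 -0.336  1.862  0.003  1.597  0.905]
side [([0.4231, -0.2317, 0.2477], 0.94)]
scene [([0.416, -0.2382, 0.2437], 0.98), ([0.5032, 0.2662, -0.0016], 0.48)]
```

Request:
arm_command(
  plan=[
    [[0,0.012,0,0,-0.6,-0.4,0.02],[0,0.022,0,0,0,0,0.02],[0,0.024,0,0,0,0,0.02],[0,0.024,0,0,0,0,0.02],[0,0.024,0,0,0,0,0.02],[0,0.024,0,0,0,0,0.02],[0,0.024,0,0,0,0,0.02],[0,0.022,0,0,0,0,0.02],[0,0.01,0,0,0,0,0.02],[0,0,0,0,0,0,0.02],[0,0,0,0,0,0,0.02]],
  ],
)

```text
t: 49.12
tool_pos: [0.4276, -0.4241, 0.2928]
tool_rot: [2.218, 0.023, -2.207]
contact_force: [0.2, -0.2, -2.4]
opening: 0.0258
```

```bash
python3 - <<'E'
from h import *
st()
for cam in ("side","scene"):
    im=pic(cam); M=c2w(cam); print(cam,find(cam,"bottle2_mid",M=M)[:2],find(cam,"bottle1_mid",M=M)[:2])
E
```

```text
t 49.12 tcp [ 0.4276 -0.4241  0.2928] x [ 0.005  0.001 -1.   ] y [ 0.019 -1.    -0.001] F [ 0.2 -0.2 -2.4] op 0.0258 q [-0.907 -0.032  1.596  0.005  1.575  0.645]
side [([0.4262, -0.4215, 0.2469], 0.85)] [([0.5297, -0.4343, 0.086], 0.59)]
scene [([0.4224, -0.425, 0.2454], 0.89)] [([0.5258, -0.4373, 0.0805], 0.63), ([0.5008, 0.2673, 0.1068], 0.55)]
```

Request:
arm_command(
  plan=[
    [[0.012,0,0,0,0,0,0.02],[0.022,0,0,0,0,0,0.02],[0.025,0,0.001,0,0,0,0.02],[0.025,0,0.001,0,-0.5,0,0.02],[0.025,0,0.001,0,0,0,0.02],[0.02,0,0.001,0,0,0,0.02],[0.01,0,0,0,0,0,0.02],[0,0,0,0,0,0,0.02]],
  ],
)

```text
t: 50.08
tool_pos: [0.4252, -0.4204, 0.1477]
tool_rot: [2.208, 0.023, -2.207]
contact_force: [-0.3, 1.2, -1.9]
opening: 0.0257
```

```bash
python3 - <<'E'
from h import *
st()
for cam in ("side","scene"):
    im=pic(cam); M=c2w(cam); print(cam,find(cam,"bottle2_mid",M=M)[:2],find(cam,"bottle1_mid",M=M)[:2])
E
```

```text
t 50.08 tcp [ 0.4252 -0.4204  0.1477] x [ 0.001 -0.004 -1.   ] y [ 0.024 -1.     0.004] F [-0.3  1.2 -1.9] op 0.0257 q [-0.903  0.052  1.756 -0.002  1.33   0.644]
side [([0.4254, -0.4163, 0.103], 0.8)] [([0.5287, -0.4358, 0.0863], 0.96)]
scene [([0.4214, -0.4283, 0.1049], 0.64)] [([0.5278, -0.4378, 0.0822], 0.94)]
```

Request:
arm_command(
  plan=[
    [[0.007,0.001,0,0,0,0,0.02],[0.007,0.001,0,0,0,0,0.02],[0.003,0,0,0,0,0,0.02],[0,0,0,0,0,0,0.02]],
  ],
)

```text
t: 50.72
tool_pos: [0.429, -0.4279, 0.1395]
tool_rot: [2.213, 0.007, -2.189]
contact_force: [0.2, 0.1, -1.5]
opening: 0.0256
```

```bash
python3 - <<'E'
from h import *
st()
for i in range(2):
 for cam in ("side","scene"):
    im=pic(cam); M=c2w(cam); print(cam,find(cam,"bottle2_mid",M=M)[:2])
E
```

```text
t 50.72 tcp [ 0.429  -0.4279  0.1395] x [ 0.011 -0.017 -1.   ] y [ 0.024 -1.     0.018] F [ 0.2  0.1 -1.5] op 0.0256 q [-0.906  0.068  1.755 -0.002  1.299  0.641]
side [([0.4303, -0.4217, 0.094], 0.89)]
scene [([0.425, -0.4314, 0.0938], 0.89), ([0.6696, -0.0379, 0.301], 0.33)]
side [([0.4295, -0.4242, 0.094], 0.62)]
scene [([0.4261, -0.4339, 0.0905], 0.56)]
```

Request:
arm_command(
  plan=[
    [[0.003,-0.001,0.001,0,-0.6,-1,0.02],[0.004,0,0,0,0,0,0.02],[0.002,0,0,0,0,0,0.02],[0,0,0,0,0,0,0.02]],
  ],
)

```text
t: 51.45
tool_pos: [0.4286, -0.4275, 0.1314]
tool_rot: [2.21, 0.026, -2.208]
contact_force: [0.7, 0.1, -0.5]
opening: 0.0254
```

```bash
python3 - <<'E'
from h import *
st()
for i in range(2):
 for cam in ("side","scene"):
    im=pic(cam); M=c2w(cam); print(cam,find(cam,"bottle2_mid",M=M)[:2])
E
```

```text
t 51.45 tcp [ 0.4286 -0.4275  0.1314] x [ 0.001 -0.001 -1.   ] y [ 0.024 -1.     0.001] F [ 0.7  0.1 -0.5] op 0.0254 q [-0.907  0.087  1.749  0.     1.305  0.639]
side [([0.4265, -0.4228, 0.0858], 0.74)]
scene [([0.4229, -0.4317, 0.0848], 0.98)]
side [([0.4267, -0.4252, 0.0835], 0.69)]
scene [([0.4207, -0.4347, 0.082], 0.87)]
```

Request:
arm_command(
  plan=[
    [[0,0,0,0,0,0,0.035],[0,0,0,0,0,0,0.05],[0,0,0,0,0,0,0.06],[0,0,0,0,0,0,0.06],[-0.015,0,0,0,0,0,0.06],[-0.03,0,0,0,0,0,0.06],[-0.035,0,0,0,0,0,0.06],[-0.035,0,0,0,0,0,0.06],[-0.035,0,0,0,0,0,0.06],[-0.035,0,0,0,0,0,0.06],[-0.035,0,0,0,0,0,0.06],[-0.035,0,0,0,0,0,0.06],[-0.02,-0.01,-0.005,0,0,0,0.06],[0,-0.026,-0.014,0,0,0,0.06],[0,-0.026,-0.014,0,0,0,0.06],[0,-0.026,-0.014,0,0,0,0.06],[0,-0.026,-0.014,0,0,0,0.06],[0,-0.026,-0.014,0,0,0,0.06],[0,-0.01,-0.004,0,0,0,0.06],[0,0,0,0,0,0,0.06]],
  ],
)

```text
t: 53.52
tool_pos: [0.506, -0.2707, 0.4286]
tool_rot: [2.219, 0.011, -2.195]
contact_force: [-0.4, -0.1, -0.3]
opening: 0.06
```

```bash
python3 - <<'E'
from h import *
st()
for cam in ("side","scene"):
    im=pic(cam); M=c2w(cam)
    for n in "bottle2_mid bottle1_mid cup_mid lens_knob lens".split(): print(cam,n,find(cam,n,M=M)[:2])
E
```

```text
t 53.52 tcp [ 0.506  -0.2707  0.4286] x [ 0.011 -0.01  -1.   ] y [ 0.019 -1.     0.01 ] F [-0.4 -0.1 -0.3] op 0.06 q [-6.200e-01 -1.190e-01  1.459e+00 -1.000e-03  1.787e+00  9.310e-01]
side bottle2_mid [([0.4272, -0.4228, 0.0829], 0.93)]
side bottle1_mid [([0.5318, -0.4354, 0.0861], 0.9)]
side cup_mid [([0.501, -0.3043, 0.0494], 0.7), ([0.4985, 0.3856, 0.1411], 0.65)]
side lens_knob [([0.6679, -0.0362, 0.3068], 0.9), ([0.4962, -0.3333, 0.021], 0.27)]
side lens [([0.6827, -0.096, 0.2705], 0.65), ([0.5085, 0.267, -0.0003], 0.38)]
scene bottle2_mid [([0.4226, -0.4292, 0.0797], 0.92), ([0.6622, 0.3972, -0.0023], 0.5)]
scene bottle1_mid [([0.5283, -0.4381, 0.0825], 0.84)]
scene cup_mid [([0.5014, -0.3115, 0.0438], 0.76)]
scene lens_knob [([0.6692, -0.0388, 0.2987], 0.92)]
scene lens [([0.6808, -0.1022, 0.269], 0.77)]
```

Request:
arm_command(
  plan=[
    [[0.005,-0.018,-0.012,0,0,0,0.06],[0.008,-0.025,-0.017,0,0,0,0.06],[0.008,-0.025,-0.017,0,0,0,0.06],[0.008,-0.025,-0.017,0,0,0,0.06],[0.008,-0.025,-0.017,0,0,0,0.06],[0.008,-0.025,-0.017,0,0,0,0.06],[0.008,-0.025,-0.017,0,0,0,0.06],[0.008,-0.025,-0.017,0,0,0,0.06],[0.005,-0.025,-0.017,0,0,0,0.06],[0,-0.014,-0.012,0,0,0,0.06],[0,0,0,0,-0.6,-0.6,0.06],[0,0,0,0,0,0,0.06]],
  ],
)

```text
t: 55.12
tool_pos: [0.6694, -0.0316, 0.3568]
tool_rot: [2.214, 0.009, -2.218]
contact_force: [0.2, -1.3, -0.8]
opening: 0.0603
```

```bash
python3 - <<'E'
from h import *
st()
for cam in ("side","scene","wrist"):
    im=pic(cam); M=c2w(cam)
    for n in "lens_knob lens".split(): print(cam,n,find(cam,n,M=M)[:2])
E
```

```text
t 55.12 tcp [ 0.6694 -0.0316  0.3568] x [-0.002 -0.002 -1.   ] y [ 0.009 -1.     0.002] F [ 0.2 -1.3 -0.8] op 0.0603 q [-0.157  0.117  1.339 -0.002  1.687  1.404]
side lens_knob [([0.6672, -0.0346, 0.3037], 0.94)]
side lens [([0.6801, -0.0988, 0.268], 0.74), ([0.7078, 0.1137, 0.0009], 0.17)]
scene lens_knob [([0.6713, -0.0383, 0.2984], 0.71), ([0.5062, 0.2667, -0.0], 0.23)]
scene lens [([0.6807, -0.1018, 0.2681], 0.71)]
wrist lens_knob [([0.6662, -0.0391, 0.3016], 0.74)]
wrist lens [([0.6741, -0.098, 0.2669], 0.8)]
```

Request:
arm_command(
  plan=[
    [[0.015,0.005,0,0,0,0,0.06],[0.025,0,0,0,0,0,0.06],[0.025,0,0,0,0,0,0.06],[0.004,0,0,0,0,0,0.06],[0,0,0,0,0,0,0.035],[0,0,0,0,0,0,0.012],[0,0,0,0,0,0,0.012],[0,0,0,0,0,0,0.012],[0,0,0,0,0,0,0.012]],
  ],
  squeeze=30,
)

```text
t: 56.32
tool_pos: [0.6684, -0.0348, 0.2865]
tool_rot: [-2.224, -0.021, 2.218]
contact_force: [0.3, -6.1, -5.5]
opening: 0.019
```

```bash
python3 - <<'E'
from h import *
st()
H=np.array([.72,-.325]); p=pose()[:2,3]; print("R",np.linalg.norm(p-H))
a=np.arctan2(*(p-H)[::-1]); N=18; an=np.linspace(a,np.radians(187.4),N+1); P=H+.295*np.c_[np.cos(an),np.sin(an)]
d=np.diff(P,axis=0); print(np.degrees(a),"tool y,z:",(-d[:,::-1]*1000).round(1).tolist())
E
```

```text
t 56.32 tcp [ 0.6684 -0.0348  0.2865] x [ 0.002  0.01  -1.   ] y [ 0.009 -1.    -0.01 ] F [ 0.3 -6.1 -5.5] op 0.019 q [-0.167  0.128  1.441  0.01   1.571  1.395]
R 0.2947790522067343
100.09071202814333 tool y,z: [[5.4, 24.4], [7.5, 23.8], [9.4, 23.1], [11.4, 22.2], [13.2, 21.2], [14.9, 20.0], [16.6, 18.7], [18.1, 17.2], [19.5, 15.6], [20.7, 13.9], [21.8, 12.1], [22.8, 10.2], [23.6, 8.2], [24.2, 6.2], [24.6, 4.2], [24.9, 2.1], [25.0, -0.1], [24.9, -2.2]]
```

Holding the knob (19 mm, radius 295 mm matches). Swinging it along the arc, first half.

Request:
arm_command(
  plan=[
    [[0,0.003,0.012,0,0,0,0.012],[0,0.006,0.024,0,0,0,0.012],[0,0.008,0.024,0,0,0,0.012],[0,0.01,0.023,0,0,0,0.012],[0,0.012,0.022,0,0,0,0.012],[0,0.013,0.021,0,0,0,0.012],[0,0.015,0.02,0,0,0,0.012],[0,0,0,0,0,0,0.012]],
  ],
)

```text
t: 56.98
tool_pos: [0.5229, -0.0999, 0.2864]
tool_rot: [2.236, 0.044, -2.2]
contact_force: [-0.5, -3.7, -7.0]
opening: 0.019
```

```bash
cat > arc.py <<'E'
from h import *
st()
H=np.array([.72,-.325]); p=pose()[:2,3]; print("R",np.linalg.norm(p-H))
a=np.arctan2(*(p-H)[::-1])%(2*np.pi); N=max(1,round((np.radians(187.4)-a)*.295/.024)); an=np.linspace(a,np.radians(187.4),N+1); P=H+.295*np.c_[np.cos(an),np.sin(an)]
d=np.diff(P,axis=0); print(np.degrees(a),"tool y,z:",(-d[:,::-1]*1000).round(1).tolist())
for cam in ("side","scene"):
    pic(cam); print(cam,find(cam,"lens")[:1],find(cam,"lens_knob")[:1])
E
python3 arc.py
```

```text
t 56.98 tcp [ 0.5229 -0.0999  0.2864] x [ 0.016  0.016 -1.   ] y [ 0.023 -1.    -0.016] F [-0.5 -3.7 -7. ] op 0.019 q [-0.34  -0.206  1.767  0.021  1.571  1.208]
R 0.29920162935057676
131.1978429809469 tool y,z: [[16.6, 17.5], [18.0, 16.1], [19.2, 14.5], [20.4, 12.9], [21.3, 11.2], [22.2, 9.4], [22.9, 7.6], [23.4, 5.7], [23.8, 3.8], [24.0, 1.8], [24.1, -0.2], [24.0, -2.1]]
side [([0.5731, -0.1501, 0.2674], 0.66)] [([0.5291, -0.0965, 0.3057], 0.68)]
scene [([0.5708, -0.1514, 0.2698], 0.59)] [([0.5294, -0.1, 0.2993], 0.93)]
```

Request:
arm_command(
  plan=[
    [[0,0.016,0.014,0,-0.8,0.8,0.012],[0,0.018,0.014,0,0,0,0.012],[0,0.019,0.013,0,0,0,0.012],[0,0.02,0.012,0,0,0,0.012],[0,0.021,0.01,0,0,0,0.012],[0,0.022,0.009,0,0,0,0.012],[0,0.023,0.007,0,0,0,0.012],[0,0,0,0,0,0,0.012]],
  ],
)

```text
t: 57.95
tool_pos: [0.436, -0.2078, 0.2862]
tool_rot: [-2.143, -0.171, 2.275]
contact_force: [4.7, -5.9, -11.5]
opening: 0.0189
```

```bash
python3 arc.py
```

```text
t 57.95 tcp [ 0.436  -0.2078  0.2862] x [-0.062  0.083 -0.995] y [ 0.066 -0.994 -0.087] F [  4.7  -5.9 -11.5] op 0.0189 q [-0.618 -0.256  1.811  0.032  1.685  0.886]
R 0.3072627790937216
157.57677794543645 tool y,z: [[24.1, 8.7], [24.7, 6.6], [25.2, 4.4], [25.5, 2.2], [25.6, 0.0], [25.5, -2.2]]
side [([0.5086, -0.2361, 0.271], 0.55)] [([0.4447, -0.2075, 0.306], 0.72)]
scene [([0.51, -0.2387, 0.2659], 0.67)] [([0.4478, -0.2102, 0.299], 0.79)]
```

Tool tilt has built up to about 6°, so I'll release, straighten and regrip.

Request:
arm_command(
  plan=[
    [[0,0,0,0,0,0,0.05],[0,0,0,0,0,0,0.05],[-0.015,0,0,0,2,2.5,0.05],[-0.015,0,0,3.8,1.5,2.2,0.05],[0,0,0,0,0,0,0.05],[0,0,0,0,0,0,0.05]],
  ],
)

```text
t: 58.75
tool_pos: [0.4461, -0.2076, 0.3227]
tool_rot: [2.241, 0.011, -2.192]
contact_force: [0.5, -0.1, -0.9]
opening: 0.0501
```

```bash
python3 arc.py
```

```text
t 58.75 tcp [ 0.4461 -0.2076  0.3227] x [ 0.022  0.001 -1.   ] y [ 0.009 -1.    -0.   ] F [ 0.5 -0.1 -0.9] op 0.0501 q [-0.594 -0.323  1.803  0.013  1.643  0.968]
R 0.2980069792545555
156.79111882208787 tool y,z: [[21.0, 8.1], [21.6, 6.4], [22.0, 4.8], [22.3, 3.1], [22.5, 1.4], [22.5, -0.3], [22.4, -2.0]]
side [([0.5108, -0.2292, 0.2698], 0.69)] [([0.4465, -0.2058, 0.3076], 0.71)]
scene [([0.5107, -0.237, 0.2672], 0.62)] [([0.4496, -0.2102, 0.2988], 0.91)]
```

Request:
arm_command(
  plan=[
    [[0.016,0,-0.002,0,-1.2,0,0.05],[0.017,0,0,0,0,0,0.05],[0,0,0,0,0,0,0.05],[0,0,0,0,0,0,0.025],[0,0,0,0,0,0,0.012],[0,0,0,0,0,0,0.012],[0,0.014,0.005,0,0,0.4,0.012],[0,0.021,0.007,0,0.3,0.6,0.012],[0,0.022,0.005,0,0.3,0.6,0.012],[0,0.022,0.004,0,0.3,0.6,0.012],[0,0,0,0,0,0,0.012]],
  ],
)

```text
t: 59.97
tool_pos: [0.4234, -0.2819, 0.2809]
tool_rot: [2.197, 0.003, -2.212]
contact_force: [3.5, -2.5, -2.6]
opening: 0.0193
```

```bash
python3 arc.py
```

```text
t 59.97 tcp [ 0.4234 -0.2819  0.2809] x [-0.006 -0.016 -1.   ] y [ 0.018 -1.     0.016] F [ 3.5 -2.5 -2.6] op 0.0193 q [-0.725 -0.257  1.819 -0.016  1.574  0.828]
R 0.29966046456907514
171.73819033679294 tool y,z: [[26.7, 2.6], [26.9, 0.2], [26.8, -2.2]]
side [([0.4927, -0.2893, 0.2681], 0.83)] [([0.4254, -0.2791, 0.3046], 0.7)]
scene [([0.4913, -0.2942, 0.2684], 0.59)] [([0.5026, 0.2696, 0.1072], 0.54)]
```

Request:
arm_command(
  plan=[
    [[0,0.015,0.001,0,0,0,0.012],[0,0.022,0.001,0,0.2,0.5,0.012],[0,0.022,0,0,0.2,0.5,0.012],[0,0.018,-0.001,0,0.2,0.5,0.012],[0,0,0,0,0,0,0.012]],
  ],
)

```text
t: 60.68
tool_pos: [0.4234, -0.3503, 0.2809]
tool_rot: [2.186, 0.006, -2.199]
contact_force: [-0.6, -3.2, -0.7]
opening: 0.0191
```

```bash
python3 arc.py
```

```text
t 60.68 tcp [ 0.4234 -0.3503  0.2809] x [-0.005 -0.026 -1.   ] y [ 0.031 -0.999  0.026] F [-0.6 -3.2 -0.7] op 0.0191 q [-0.815 -0.161  1.737 -0.022  1.551  0.724]
R 0.29768260300636706
184.86811931647404 tool y,z: [[13.0, -1.4]]
side [([0.4936, -0.3449, 0.2688], 0.92)] [([0.4215, -0.3487, 0.3035], 0.77)]
scene [([0.4879, -0.3461, 0.2649], 0.76)] [([0.4261, -0.3502, 0.2989], 0.66)]
```

Request:
arm_command(
  plan=[
    [[0,0,0,0,0,0,0.035],[0,0,0,0,0,0,0.05],[0,0,0,0,0,0,0.06],[0,0,0,0,0,0,0.06],[-0.02,0,0,0,0,0,0.06],[-0.03,0,0,0,0,0,0.06],[-0.03,0,0,0,0,0,0.06],[-0.03,0,0.02,0,0,0,0.06],[0,0,0.03,0,0,0,0.06],[0,-0.03,0,0,0,0,0.06],[0,-0.03,0,0,0,0,0.06],[0,-0.03,0,0,0,0,0.06],[0,-0.03,0,0,0,0,0.06],[0,0,0,0,0,0,0.06],[0,0,0,0,0,0,0.06]],
  ],
)

```text
t: 62.23
tool_pos: [0.3677, -0.2221, 0.3998]
tool_rot: [2.191, -0.004, -2.181]
contact_force: [-0.5, -0.3, -0.6]
opening: 0.0599
```

```bash
python3 - <<'E'
from h import *
st()
ims={}
for cam in ("side","scene"):
    im=pic(cam); ims[cam]=im; M=c2w(cam)
    for n in "bottle2_mid bottle1_mid cup_mid lens tray shutter_grip carton_a carton_b ointment_jar stock_jar".split(): print(cam,n,find(cam,n,M=M)[:2])
cv2.imwrite("pics/z.png",np.hstack([cv2.resize(ims["scene"][140:310,95:265],(390,390),interpolation=2),cv2.resize(ims["side"][80:384,140:420],(390,423),interpolation=2)[:390]])[:,:,::-1])
E
```

```text
t 62.23 tcp [ 0.3677 -0.2221  0.3998] x [ 0.005 -0.037 -0.999] y [ 0.034 -0.999  0.037] F [-0.5 -0.3 -0.6] op 0.0599 q [-0.701 -0.482  1.795 -0.026  1.801  0.83 ]
side bottle2_mid [([0.4264, -0.4207, 0.0849], 0.62)]
side bottle1_mid [([0.5312, -0.439, 0.0857], 0.63)]
side cup_mid [([0.502, -0.3049, 0.0487], 0.95), ([0.7053, 0.1166, 0.001], 0.75)]
side lens [([0.5023, 0.2691, 0.1117], 0.75), ([0.4892, -0.3418, 0.2695], 0.57)]
side tray [([0.4833, -0.3563, -0.0006], 0.73)]
side shutter_grip [([0.5003, 0.383, 0.1454], 0.98)]
side carton_a [([0.6628, 0.3993, -0.0015], 0.95), ([0.7076, 0.1153, 0.0002], 0.8)]
side carton_b [([0.6628, 0.3993, -0.0015], 0.95), ([0.7076, 0.1153, 0.0002], 0.8)]
side ointment_jar [([0.4021, 0.3743, 0.0011], 0.77)]
side stock_jar [([0.7124, 0.2577, -0.0043], 0.95)]
scene bottle2_mid []
scene bottle1_mid [([0.5297, -0.4359, 0.0805], 0.62), ([0.506, 0.2683, -0.0007], 0.56)]
scene cup_mid [([0.4971, -0.3111, 0.0441], 0.88), ([0.5045, 0.2673, -0.0033], 0.73)]
scene lens [([0.4894, -0.3486, 0.2664], 0.84)]
scene tray [([0.4863, -0.3579, -0.0016], 0.93)]
scene shutter_grip [([0.504, 0.3831, 0.1442], 0.64), ([0.4882, -0.3086, 0.0263], 0.63)]
scene carton_a [([0.7035, 0.111, -0.001], 0.78), ([0.6609, 0.3972, -0.0017], 0.63)]
scene carton_b [([0.7035, 0.111, -0.001], 0.78), ([0.6609, 0.3972, -0.0017], 0.63)]
scene ointment_jar [([0.4001, 0.3719, -0.0018], 0.48), ([0.4976, -0.3007, 0.0402], 0.46)]
scene stock_jar [([0.7085, 0.251, -0.0032], 0.56)]
```

View pics/z.png

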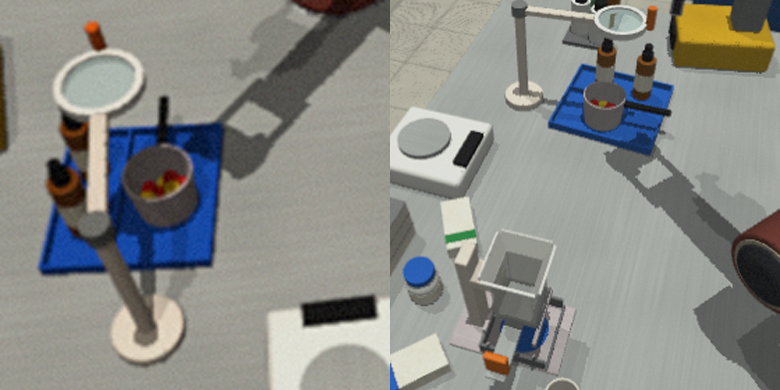

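Everything is in place: both bottles stand upright in the narrow compartment, the cup with its capsules is in the wide one, the lens is over the tray, the hopper is empty and the shutter is shut.

```bash
python3 -c "
from station import finish_job
print(finish_job())"
```

```text
the job is handed in; nothing more can be done
None
```

I handed the job in with every step of the task done; no verdict was reported.

- **Capsules:** I stood the cup in the nest, about 4 mm from the outlet centre. The shutter went to its stop (about 76–78 mm), the capsules dropped into the cup, and I closed it to its stop again. In the last pictures the hopper looked empty and capsules lay in the cup. I did not count them one by one.
- **Shutter:** The tab was last seen at y ≈ 0.383 m, against 0.384 m at the start, so it is closed to within about 2 mm.
- **Cup:** It stands upright in the wide compartment at about (0.500, −0.308) m, mid-height 0.046 m.
- **Bottles:** Only two were present. Both stand upright in the narrow compartment, at about (0.53, −0.437) and (0.425, −0.425) m, mid-height about 0.083–0.085 m. The last scene view did not report the second bottle, but the side view did and both show in the pictures.
- **Magnifier:** The lens centre is about 11 mm from the tray's centre.
- **Bystanders:** The cartons and jars were measured where they stood at the start, to within a few millimetres.
- **Robot:** It is clear of everything.

Two grips went wrong and were redone: the first grip on one bottle caught at 36 mm opening instead of on its 28 mm cap. Partway through the swing, the tool tilted about 6° at the magnifier knob.

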